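# Hang the work lantern over the carving

### The job

Hang the work lantern on the double hook over the half-carved board. With light pushes of a fingertip swing its folded bail upright while the lantern stays standing where it is, let go, then lift the lantern by the bail's wooden grip and lower it gently onto both prongs until the hook carries it, without dropping it or pressing on the hook. Let go and leave everything else on the bench alone.

Things in the scene. Friction and masses are not known exactly. Their poses are not given: they have to be found in the camera images.
- lantern: loose round LED work lantern standing on the bench, black foot and cap, frosted tube; 98 mm across, 128 mm tall without the bail, 0.35 to 0.6 kg; origin: centre of its underside, z up. The bail turns on pins on the lantern's y axis (line parallel to y), 108 mm above the underside. The bail starts folded to the lantern's -x side, roughly towards the robot
- lantern_mid (a point): point on the lantern's axis 64 mm above its underside (half-way up)
- bail_grip (a point): centre of the bail's grip: straight wooden sleeve 11 mm thick, 98 mm long, parallel to the lantern's y axis, 95 mm from the line of the pins. Its z axis points from pins to grip (up when upright), y along the sleeve. Wire legs 4 mm thick, 112 mm apart. Folded, the sleeve stands 25 mm or more outside the foot, free space under it; upright, 69 mm are free between sleeve and cap
- bail (a joint): bail angle (rad): 0 = folded on its stops, legs 0.30 rad (17 degrees) above level; 1.27 = upright; at most 2.54. Stiff pins (0.032 N m): it stays where it is left; under 1 N at the grip along its arc turns it. A level push on the folded bail can jam and shove the lantern: push from below and outside, along the arc
- post: fixed steel hook post, 300 mm tall, 22 mm thick, round foot 120 mm across; origin: centre of its underside, z up. A collar clamped on it carries the double hook, which reaches to its -x side. The collar's height differs each time and is NOT measured: the top of the prongs' seats lies anywhere from 254 to 278 mm above the bench; find it by feel
- under_seat (a point): point on the bench straight below the middle of the hook's seats, 75 mm to the -x side of the post axis; axes as the post's. Prongs: springy vinyl-dipped 8 mm bar (about 6 N/mm) at y = -31 and +31 mm, 54 mm free between for fingers; seats flat from x = -9 to +9 mm, tips at x = -23 mm rise 14 mm above them; a 6 mm step at x = +9, back plate at +51 mm. The bail goes on from the tips' side
- mallet: loose wooden mallet lying on the bench, 240 mm long, 68 mm high; origin under its middle. Leave alone
- carving_blank: half-carved board lying loose in front of the post, 110 x 170 x 22 mm, origin: centre of its underside; the lantern will hang over its edge. Leave alone
- chisel_wide: loose chisel lying on the bench, 280 mm long, 28 mm high, origin under its middle. Leave alone
- chisel_narrow: loose narrower chisel of the same length. Leave alone
- flask: loose turned wooden flask with steel cap standing at the back of the bench, 70 mm across, 176 mm tall, origin: centre of its underside. Leave alone
- pencil_cup: loose steel cup with pencils at the back of the bench, 72 mm across, cup 90 mm, with pencils 154 mm tall, origin: centre of its underside. Leave alone
- block_plane: loose block plane lying at the back of the bench, 160 x 50 mm, 55 mm high, origin under its middle. Leave alone
Not all that is in view belongs to the job. There is more than one size of the lantern; the one meant has the size given above.

How it is judged:
On the way, in this order (a step that is already met when the one before it is completed fails the run):
1. the bail stands upright (within 17 degrees) by itself, the lantern still standing where it was (within 25 mm), not touched by the fingers (angle between bail_grip's own z axis and vertical below 0.3 rad and distance of lantern from where it was at the start of the episode below 0.025 m and angle between lantern's own z axis and vertical below 0.06 rad and contact force between the fingers and lantern below 0.1 N), for 0.2 s.
2. the lantern hangs from the gripper, clear of the bench (height (world z) of lantern above 0.02 m and contact force between the fingers and lantern above 1 N), for 0.2 s.
3. the hook takes weight while the gripper still holds the bail (set down, not dropped) (contact force between lantern and post above 1 N and contact force between the fingers and lantern above 1 N), for 0.1 s.
At the end, for the whole second after the job is handed in: the lantern hangs still (under 0.05 m/s and 0.5 rad/s) from the hook by its bail, off the bench, its grip lying in the seats of both prongs (58 to 92 mm in front of the post axis, centred within 20 mm, square to the prongs within 11 degrees), the lantern upright within 14 degrees (contact force between lantern and post above 2.5 N and height (world z) of lantern above 0.035 m and x of bail_grip in the frame of post between -0.092 and -0.058 m and y of bail_grip in the frame of post between -0.02 and 0.02 m and angle between the y axis of bail_grip and the y axis of post, either way round below 0.2 rad and angle between lantern's own z axis and vertical below 0.25 rad and linear speed of lantern below 0.05 m/s and angular speed of lantern below 0.5 rad/s); the robot touches nothing.
It fails at once if the hook or post is pressed or struck by the lantern with more than 20 N (dropped, bumped or pushed down) (contact force between lantern and post above 20 N).
It fails at once if the robot pushes the post or hook with more than 12 N (contact force between any of the fingers, the arm and post above 12 N).
It fails at once if the folded bail (more than 30 degrees from upright) is pushed with more than 10 N (value of joint bail below 0.75 rad and contact force between the fingers and lantern above 10 N).
It fails at once if the standing lantern is shoved more than 35 mm along the bench, or the lantern is tipped more than 35 degrees ((height (world z) of lantern below 0.004 m and distance of lantern from where it was at the start of the episode above 0.035 m) or angle between lantern's own z axis and vertical above 0.6 rad).
It fails at once if a bystander is moved more than 20 mm (distance of any of mallet, carving_blank, chisel_wide, chisel_narrow, flask, pencil_cup, block_plane from where it was at the start of the episode above 0.02 m).
It also fails if it takes over 72 s, if anything falls off the work surface, if the arm or the gripper's body presses on something with over 40 N, if the wrist force passes 120 N, or if a joint passes its speed limit or range.

### The arm

A 6-joint arm with a two-finger parallel gripper is mounted at the origin on the work surface. World frame = base frame: x ahead of the robot, y to its left, z up, the work surface at z = 0. Lengths are in m, angles in rad, forces in N, time in s.
With the tool pointing down it reaches from about 0.425 to 0.925 m from the base axis. Payload 12.5 kg.
Tool frame: the origin (TCP) lies between the finger pads; the fingertips stand 14 mm ahead of it and the grasp point (between the pads) lies 5 mm behind it; y points along the fingers, z is the direction in which the jaws open and shut, and the axes are right-handed (so a half turn about y gives the same grasp; the last joint's range is limited). The gripper opens to 85 mm and grips with 20 to 120 N. Pads are 22 mm wide; open, the fingers measure 114 mm over their backs; the gripper's body (76 mm by 85 mm) begins 54 mm behind the grasp point. The pads swing forward as they close: fully open they stand 13 mm farther back than shut.
Start: joints at [-0.106, 0.491, 1.559, -0, 1.092, -0.106], TCP at [0.625, 0, 0.21] pointing down, gripper open.
Joint ranges: [-3.1, 3.1], [-0.84, 2.19], [0.05, 2.79], [-1.13, 4.28], [0.06, 2.93], [-2.69, 2.69]. Speed limits (rad/s): [2.22, 2.22, 2.79, 3.14, 3.14, 3.14].

### API

Orientations are given as a rotation vector (axis times angle).
In Python, from plant import telemetry, optics, arm gives the robot as it stands.
- The arm moves only by the shell command python3 -m handwheel 'ROWS' [FORCE]. ROWS is text: rows parted by semicolons, each of 7 numbers parted by spaces: the finger opening in mm, from 0 to 85.4, then the shift along the world's x, y, z in units of 40 mm (1.0 is 40 mm), then the turn, a rotation vector about the world's x, y, z in units of 5 degrees (1.0 is 5 degrees). In form: grip x y z ax ay az; .... A call has 1 to 20 rows; each row shifts and turns the commanded pose from where the row before left it; what a row does not reach is not made up. A row lasts 1/10 s, in which the tool goes at most 50 mm and 8.59 degrees, less where a joint would pass 70% of its speed; a pose out of reach is approached as far as the arm can. A call is refused whole if a number of a shift passes 1 or a number of a turn 1, either way. A call with a gripper value outside its range is refused whole. The fingers move at their own pace and stop on an object; FORCE is the grip in N (left out, the last holds). Time passes only in rows, so rows that do not move let the fingers close. It gives the time, the measured TCP pose, the force and the opening at its end, in the units of the state.
- telemetry.get_state(): the state, without advancing time (a new reading comes with each control period).
- optics.capture(name): name is "scene" or "side" or "wrist"; returns the picture (420x560x3 uint8, blue, green, red); there is no depth.
- optics.get_calibration(name): a dict with "vfov" (degrees; the focal length in pixels is half the picture's height over the tangent of half this angle, whatever the lens; pixels are square), "cx", "cy" (the principal point, pixels), "cam_to_world" (4x4, takes a point from camera to world coordinates). Camera axes: x right, y up, looking along -z (the intrinsics and any distortion apply to the point x, -y, -z); pixel columns grow to the right and rows downward; lengths in m; the calibration is good to about 2 mm. A picture is of the moment at which its call begins: read the wrist's pose just before it. get_calibration takes no time and is no camera call; for the wrist camera it gives the pose at the moment of the call.
- arm.sign_off(): hands the job in, once; it reports no verdict.
The state is a dict: "clock": time; "qpos": joint angles; "joint_vel": joint speeds; "tau": joint torques, N m; "tool_pos": TCP position; "tcp_rot": TCP orientation; "wrist_force": force on the tool from outside, world axes, zero at the start; "ft_torque": the same for the moment, N m; "finger_gap": opening from 0.0 (shut) to 1.0 (fully open).
Only numpy, scipy, OpenCV 4.12 (cv2) and the standard library are available. Lean on these libraries where they do the work, as an engineer would, in place of code of your own. Each camera call takes 0.05 s, during which the arm holds its last target.

## Working session

There is one attempt and no reset: what is moved stays moved. The work goes in short steps, Python scripts to look and compute and a shell command to move; the robot and the scene stay as the last step left them, time stands still between calls to the robot, and variables do not carry over. Pictures are saved under pics/ and viewed, and the job is handed in when it is done.

```bash
ls; mkdir -p pics
python3 - <<'E'
from plant import telemetry, optics
import cv2
print(telemetry.get_state())
for n in("scene","side","wrist"):
    c=optics.get_calibration(n); print(n,c)
    cv2.imwrite(f"pics/{n}0.png",optics.capture(n))
E
```

```text
pics
{'clock': 0.0, 'qpos': array([-1.05609436e-01,  4.91568269e-01,  1.55945463e+00, -1.83651813e-05,
        1.09169615e+00, -1.05604065e-01]), 'joint_vel': array([ 0.0025635 , -0.00031132,  0.00036881, -0.00040115,  0.0005638 ,
        0.00098974]), 'tau': array([-2.53899279e-04, -6.18447447e+01, -2.61596632e+01, -1.41405640e-04,
        4.01603000e-03, -9.44706159e-06]), 'tool_pos': array([6.24748346e-01, 3.89623294e-05, 2.08920559e-01]), 'tcp_rot': array([-1.20995159,  1.21007183, -1.20859117]), 'wrist_force': array([ 0.23291131, -0.37616593,  0.85545565]), 'ft_torque': array([0.05492465, 0.02436593, 0.05240167]), 'finger_gap': 1.000607230237063}
scene {'vfov': 57.481423643102865, 'cx': 274.48897130026677, 'cy': 206.64061853094807, 'cam_to_world': array([[-0.79974446, -0.50562092,  0.32366075,  0.88726545],
       [ 0.60033703, -0.6754109 ,  0.42827044,  0.48828269],
       [ 0.0020615 ,  0.53681245,  0.84369909,  1.01409296],
       [ 0.        ,  0.        ,  0.        ,  1.        ]])}
side {'vfov': 45.00637261579783, 'cx': 291.66305261781184, 'cy': 200.30330395279745, 'cam_to_world': array([[-0.95761366,  0.15440613, -0.24317652,  0.21214624],
       [-0.28799198, -0.5309461 ,  0.79696728,  1.01480973],
       [-0.00605699,  0.83321965,  0.55290897,  0.81668089],
       [ 0.        ,  0.        ,  0.        ,  1.        ]])}
wrist {'vfov': 65.85634205314636, 'cx': 281.5507371065498, 'cy': 212.76500821593424, 'cam_to_world': array([[ 9.99999871e-01, -4.97750851e-04,  1.03593537e-04,
         6.24314202e-01],
       [ 4.51964277e-04,  9.63630992e-01,  2.67236051e-01,
         6.68540918e-02],
       [-2.32842914e-04, -2.67235969e-01,  9.63631093e-01,
         3.73945204e-01],
       [ 0.00000000e+00,  0.00000000e+00,  0.00000000e+00,
         1.00000000e+00]])}
```

View pics/scene0.png

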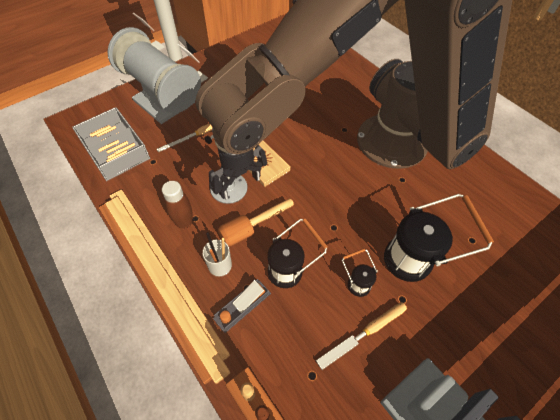

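View pics/side0.png

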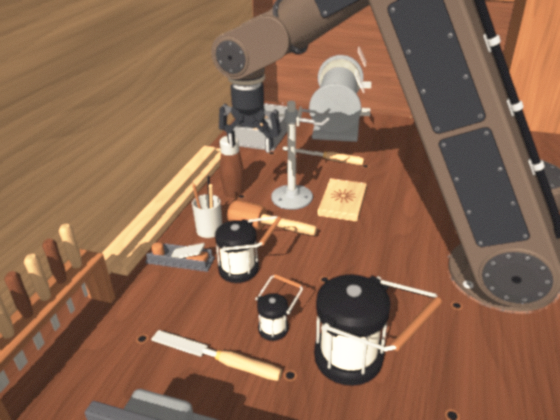

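View pics/wrist0.png

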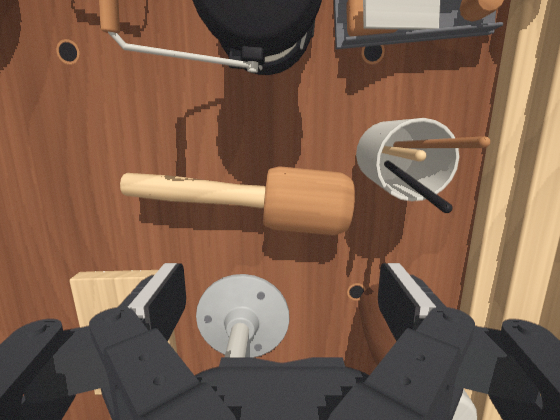

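```bash
cat > h.py <<'E'
import numpy as np, cv2
from plant import telemetry, optics
def cal(n): 
    c=optics.get_calibration(n); f=210/np.tan(np.radians(c['vfov'])/2); return f,c['cx'],c['cy'],np.array(c['cam_to_world'])
def ray(c,u,v):
    f,cx,cy,T=c; d=T[:3,:3]@np.array([(u-cx)/f,-(v-cy)/f,-1]); return T[:3,3],d
def onz(c,u,v,z):
    o,d=ray(c,u,v); return o+d*(z-o[2])/d[2]
def proj(c,p):
    f,cx,cy,T=c; q=T[:3,:3].T@(np.asarray(p)-T[:3,3]); return np.array([cx-f*q[0]/q[2], cy+f*q[1]/q[2]])
def tri(obs):
    A=np.zeros((3,3));b=np.zeros(3)
    for c,u,v in obs:
        o,d=ray(c,u,v); d=d/np.linalg.norm(d); P=np.eye(3)-np.outer(d,d); A+=P;b+=P@o
    x=np.linalg.solve(A,b); return x,[np.round(proj(c,x)-[u,v],1) for c,u,v in obs]
def crop(img,x0,y0,x1,y1,s,fn):
    cv2.imwrite(fn,cv2.resize(img[y0:y1,x0:x1],None,fx=s,fy=s,interpolation=cv2.INTER_CUBIC))
E
python3 - <<'E'
from h import *
s=cv2.imread('pics/scene0.png');d=cv2.imread('pics/side0.png')
crop(s,200,190,400,340,4,'pics/s_c.png');crop(d,180,90,380,240,4,'pics/d_c1.png');crop(d,180,200,380,350,4,'pics/d_c2.png');crop(s,140,130,340,280,4,'pics/s_c1.png')
E
```

```text
(no output)
```

View pics/s_c.png

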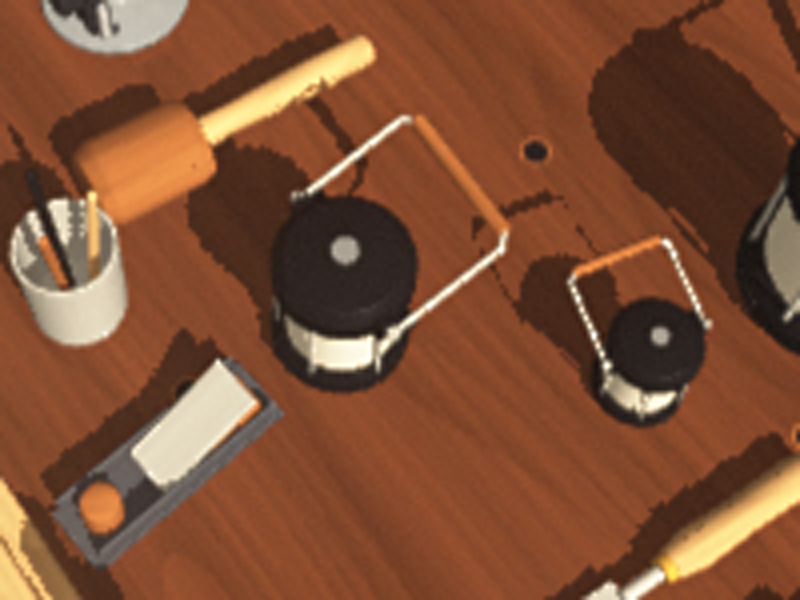

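View pics/d_c2.png

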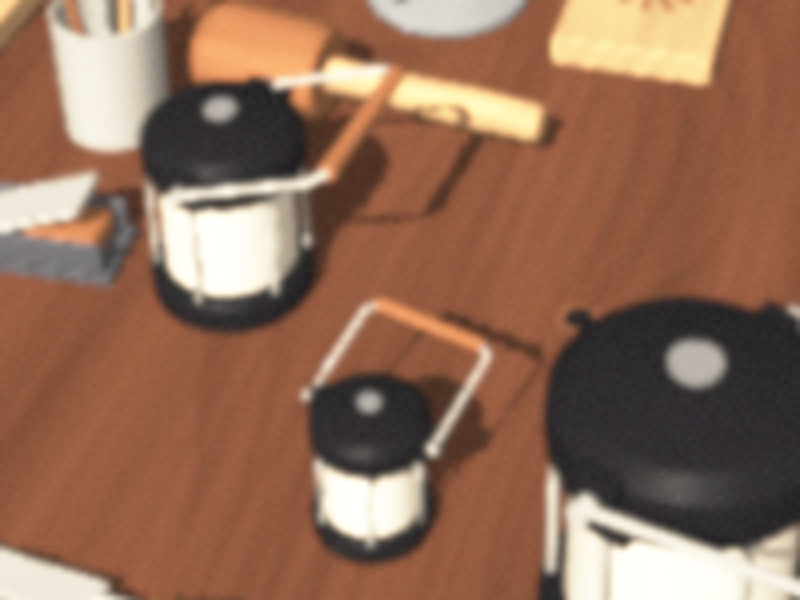

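View pics/d_c1.png

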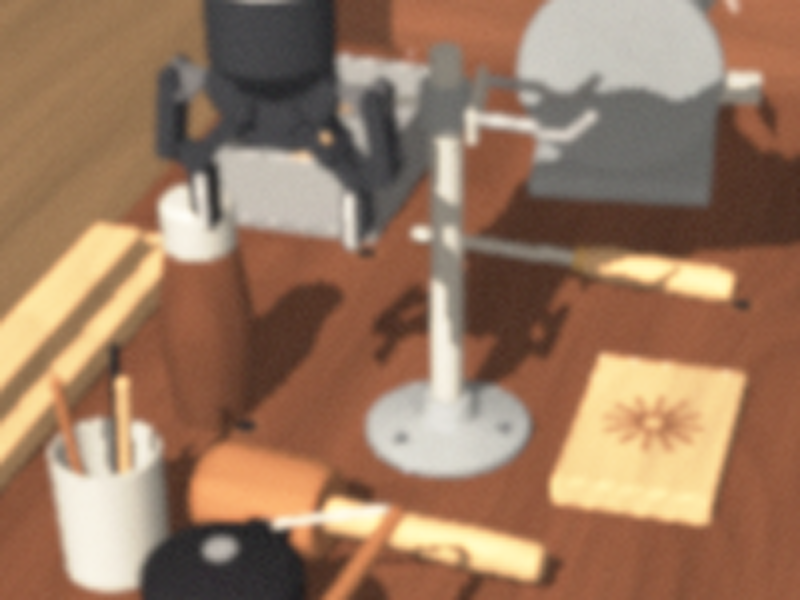

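View pics/s_c1.png

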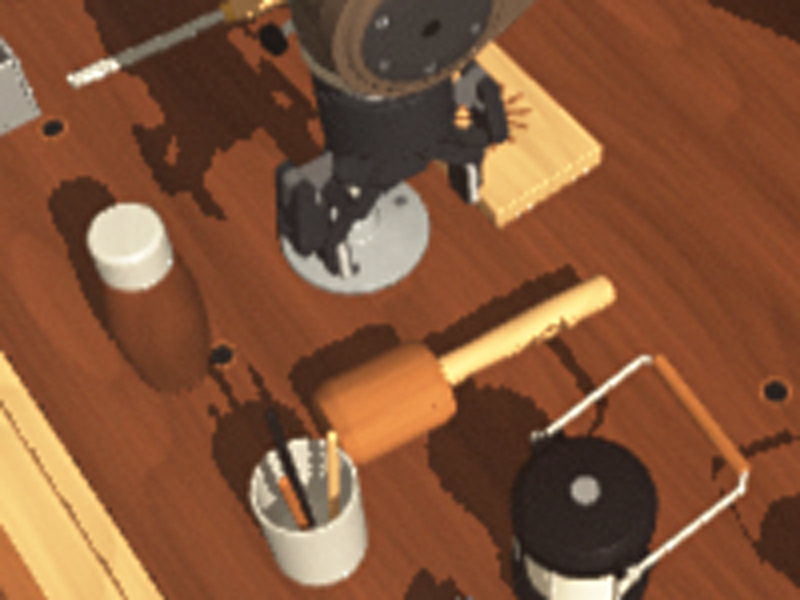

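Run:
```python
from h import *
np.set_printoptions(precision=4,suppress=True)
S=cal('scene');D=cal('side');W=cal('wrist')
P={'knobM':((286.2,252),(235,226.8)),'gFar':((304.5,220),(278.7,218.7)),'gNear':((326,248),(261.7,243.7)),
'pinFar':((274.5,239.5),(243.7,221.2)),'pinNear':((296,275),(224.5,248.7)),'knobS':((365,274),(272.5,300.5)),'knobL':((429,230),(354,291))}
for k,(a,b) in P.items(): print(k,*tri([(S,*a),(D,*b)]))
print('post base side',onz(D,292,196,0.008),'top',onz(D,292,102,.3))
print('post base wrist',onz(W,242,315,0.008))
for k,a in dict(bl=(100,275)).items(): print(k, onz(W,*a,.022))
print('tips z.28',onz(D,329.5,108.7,.28),onz(D,328.7,118.7,.28))
# lantern seen at scene: base / size
p=tri([(S,286.2,252),(D,235,226.8)])[0]
print('dia M px->',np.linalg.norm(onz(S,268,258,.12)-onz(S,304,258,.12)))
```

```text
knobM [0.6063 0.1667 0.1307] [array([ 0. , -0.2]), array([-0.2,  0.1])]
gFar [0.5147 0.1269 0.1441] [array([ 0. , -0.2]), array([-0.2,  0.2])]
gNear [0.5223 0.222  0.1424] [array([ 0. , -0.4]), array([-0.3,  0.3])]
pinFar [0.6046 0.1145 0.1122] [array([-0.1,  0.7]), array([ 0.6, -0.5])]
pinNear [0.6147 0.2199 0.1039] [array([ 0.2, -1.5]), array([-1.4,  1. ])]
knobS [0.4665 0.3214 0.0851] [array([ 0. , -0.5]), array([-0.5,  0.4])]
knobL [0.3011 0.3499 0.1818] [array([ 0.1, -0.4]), array([-0.5,  0.4])]
post base side [ 0.5734 -0.1729  0.008 ] top [ 0.5719 -0.1736  0.3   ]
post base wrist [ 0.5736 -0.1709  0.008 ]
bl [ 0.4083 -0.1077  0.022 ]
tips z.28 [ 0.4781 -0.2036  0.28  ] [ 0.4657 -0.1418  0.28  ]
dia M px-> 0.09180728929932894
```

```bash
python3 -m handwheel '0 -.5 .5 .1 0 -1 0;0 -.5 .5 .1 0 -1 0;0 -.5 .5 .1 0 -1 0;0 -.5 .5 .1 0 -1 0;0 -.5 .5 .1 0 -1 0;0 -.5 .5 .1 0 -1 0;0 -.5 .5 .1 0 -1 0;0 -.5 .5 .1 0 -1 0;0 -.5 .4 .1 0 -1 0;0 0 0 0 0 0 -1;0 0 0 0 0 0 0;0 0 0 0 0 0 0'
python3 - <<'E'
from h import *
s=telemetry.get_state(); print(s['clock'],s['qpos'],s['tool_pos'],s['tcp_rot'],s['finger_gap'])
from scipy.spatial.transform import Rotation as R
print(R.from_rotvec(s['tcp_rot']).as_matrix().round(3))
for n in("scene","side","wrist"): cv2.imwrite(f"pics/{n}1.png",optics.capture(n))
E
```

```text
clock: 1.35
tool_pos: [0.4783, 0.1397, 0.2384]
tcp_rot: [-0.716, 0.757, -1.551]
wrist_force: [-0.6, -0.0, -0.3]
finger_gap: 0.0
1.35 [ 0.28902281  0.14106978  2.20067356 -0.90221831  0.3196713   1.18403288] [0.4782959  0.13970928 0.2384252 ] [-0.71613239  0.75672412 -1.55081844] 0.00020470062894198377
[[-0.103  0.593  0.799]
 [-0.994 -0.081 -0.068]
 [ 0.024 -0.801  0.598]]
```

View pics/scene1.png

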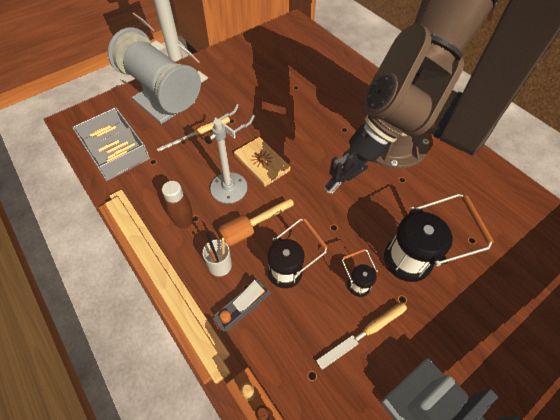

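View pics/side1.png

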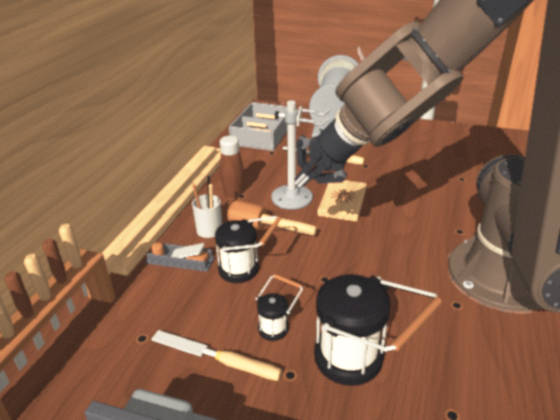

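View pics/wrist1.png

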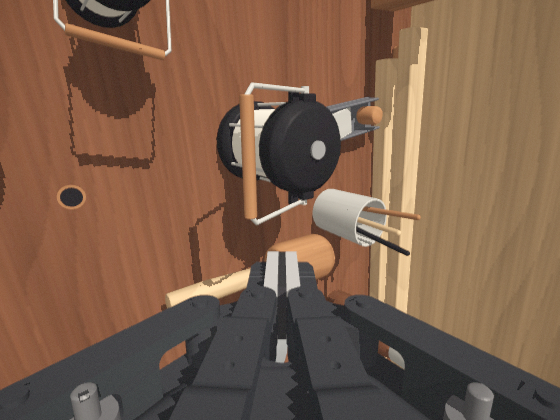

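Run:
```python
from h import *
s=cv2.imread('pics/scene1.png');d=cv2.imread('pics/side1.png')
a=cv2.resize(s[90:210,190:290],None,fx=5,fy=5,interpolation=cv2.INTER_CUBIC)
cv2.imwrite('pics/s_h.png',a)
crop(d,265,90,345,210,5,'pics/d_h.png')
```

```text
(no output)
```

View pics/s_h.png

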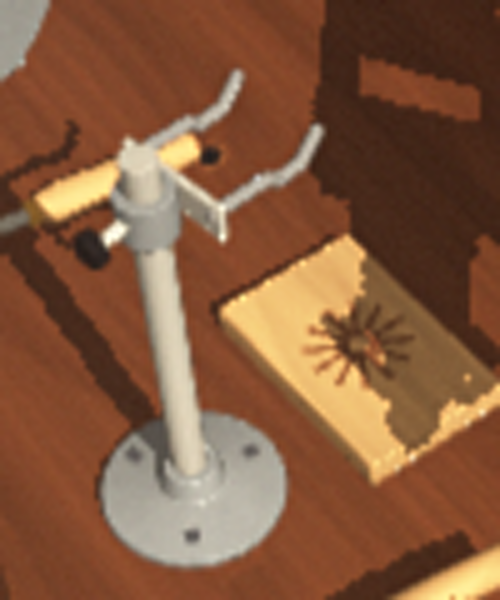

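View pics/d_h.png

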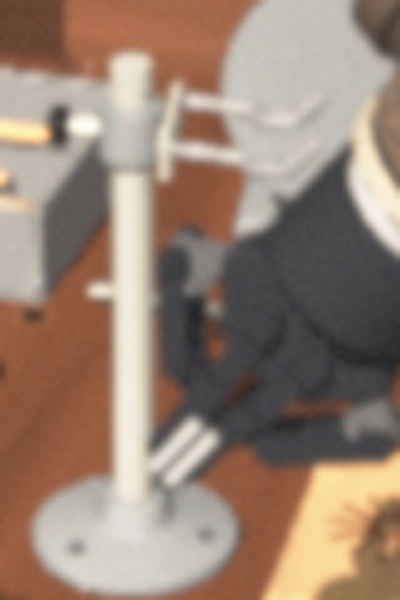

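Run:
```python
from h import *
np.set_printoptions(precision=4,suppress=True)
S=cal('scene');D=cal('side')
P={'tipF':((237.6,104.6),(328.6,110)),'tipN':((253.6,116),(328,119.6)),'bendF':((232.6,114.4),(322.5,114.4)),'bendN':((246.5,126),(321,123)),'ptop':((217.6,121),(291,101.6))}
R={}
for k,(a,b) in P.items(): R[k]=tri([(S,*a),(D,*b)]); print(k,*R[k])
print(onz(S,228.6,187.6,.006),onz(D,292,197,.006))
v=R['tipN'][0]-R['tipF'][0]; print('yaw',np.arctan2(-v[0],v[1]),np.linalg.norm(v))
m=(R['tipN'][0]+R['tipF'][0])/2; v=np.array([.573,-.172])-m[:2]; print(m,'yaw',np.arctan2(v[1],v[0]),np.linalg.norm(v))
# yaw fit by reprojection: tips at z in post frame (-.098,+-.031)
from scipy.optimize import least_squares
def f(p):
    x,y,w,z=p;c,s=np.cos(w),np.sin(w);o=[]
    for k,sg in(('tipF',-1),('tipN',1)):
        q=[x-.096*c-sg*.031*s*1, y-.096*s+sg*.031*c, z]
        o+=list(proj(S,q)-P[k][0])+list(proj(D,q)-P[k][1])
    t=[x,y,.3]; o+=list(proj(S,t)-P['ptop'][0])+list(proj(D,t)-P['ptop'][1])
    t=[x,y,.006]; o+=list(proj(S,t)-[228.6,187.6])+list(proj(D,t)-[292,197])
    return o
r=least_squares(f,[.573,-.172,.1,.28]); print(r.x,r.cost); print(np.round(r.fun,1))
```

```text
tipF [ 0.4831 -0.2179  0.2703] [array([-0. ,  0.2]), array([ 0.2, -0.2])]
tipN [ 0.4713 -0.1575  0.2694] [array([ 0. , -0.2]), array([-0.2,  0.2])]
bendF [ 0.5021 -0.216   0.2524] [array([ 0.2, -1.4]), array([-1. ,  1.1])]
bendN [ 0.4937 -0.1591  0.2518] [array([ 0.4, -2.3]), array([-1.7,  1.8])]
ptop [ 0.574  -0.1701  0.3018] [array([ 0. , -0.2]), array([-0.2,  0.2])]
[ 0.5752 -0.1702  0.006 ] [ 0.5728 -0.1707  0.006 ]
yaw 0.1929516472796571 0.06154710881179558
[ 0.4772 -0.1877  0.2698] yaw 0.1627505895725954 0.097051926255102
[ 0.5728 -0.1712  0.1709  0.2701] 1.13534427337036
[-0.2  0.3  0.  -0.2 -0.3 -0.1 -0.8 -0.   0.3 -0.2  0.4  0.7  0.4 -0.6
  0.  -0.1]
```

```bash
python3 -m handwheel '0 -.2 .3 -.3 0 0 0;0 -.2 .3 -.3 0 0 0;0 0 .3 -.4 0 0 0;0 0 0 -.4 0 0 0;0 0 0 -.5 0 0 0;0 0 0 -.5 0 0 0;0 0 0 -.4 0 0 0;0 0 0 0 0 0 0;0 0 0 0 0 0 0'
python3 - <<'E'
from h import *
s=telemetry.get_state(); print(s['qpos'],s['tool_pos'])
from scipy.spatial.transform import Rotation as R
print(R.from_rotvec(s['tcp_rot']).as_matrix().round(3))
for n in("scene","side","wrist"): cv2.imwrite(f"pics/{n}2.png",optics.capture(n))
a=cv2.imread('pics/scene2.png');b=cv2.imread('pics/side2.png')
a=cv2.resize(a[170:320,230:380],None,fx=3.8,fy=3.8,interpolation=cv2.INTER_CUBIC);b=cv2.resize(b[150:300,200:350],None,fx=3.8,fy=3.8,interpolation=cv2.INTER_CUBIC)
cv2.imwrite('pics/c2a.png',a);cv2.imwrite('pics/c2b.png',b)
E
```

```text
clock: 2.4
tool_pos: [0.4702, 0.1816, 0.1718]
tcp_rot: [-0.767, 0.816, -1.536]
wrist_force: [-0.5, 0.5, -0.2]
finger_gap: 0.002
[ 0.39060787  0.2836672   2.2175404  -1.13362544  0.31186657  1.53307303] [0.4701869  0.18160252 0.17182632]
[[-0.108  0.535  0.838]
 [-0.994 -0.08  -0.077]
 [ 0.026 -0.841  0.541]]
```

View pics/c2a.png

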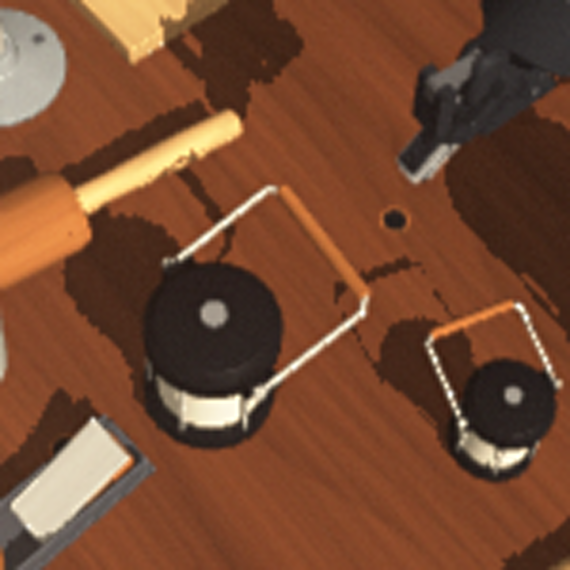

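View pics/c2b.png

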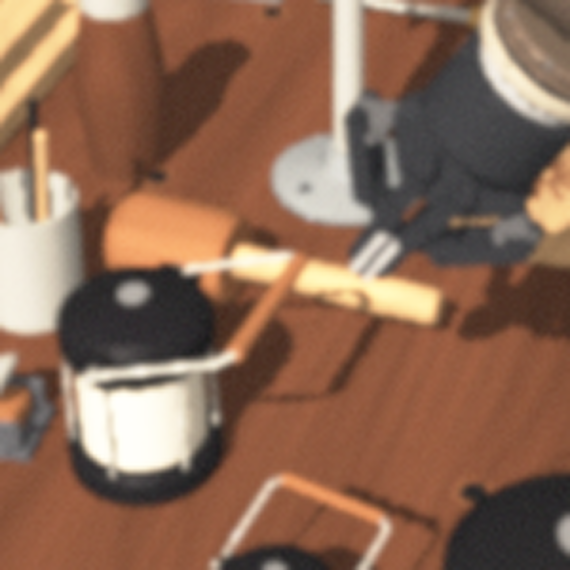

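View pics/wrist2.png

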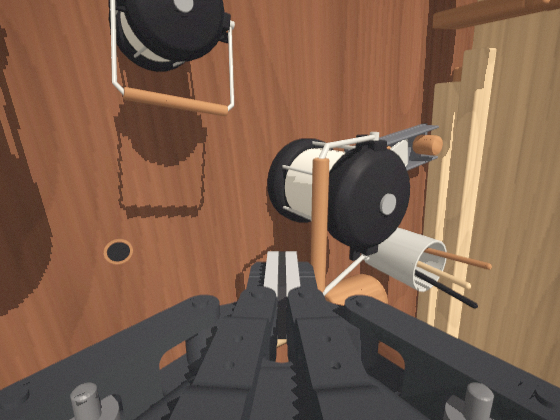

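```bash
cat > kin.py <<'E'
import numpy as np
from scipy.optimize import least_squares
from scipy.spatial.transform import Rotation as R
def fk(q,p):
    a1,d1,L1,L2,L3,off=p
    Rz=lambda t:R.from_euler('z',t);Ry=lambda t:R.from_euler('y',t)
    r=Rz(q[0]); x=np.array([a1,0,d1])
    r1=Ry(q[1]); x=x+r1.apply([0,0,L1])
    r2=r1*Ry(q[2])
    x=x+r2.apply([0,off,L2]); 
    r3=r2*Rz(q[3])*Ry(q[4]); x=x+r3.apply([0,0,L3])
    return r.apply(x),(r*r3*Rz(q[5]))
qs=[[-1.05609436e-01,4.91568269e-01,1.55945463e+00,-1.83651813e-05,1.09169615e+00,-1.05604065e-01],
[0.28902281,0.14106978,2.20067356,-0.90221831,0.3196713,1.18403288],
[0.39060787,0.2836672,2.2175404,-1.13362544,0.31186657,1.53307303]]
ts=[[.624748,.000039,.20892],[.4782959,.13970928,.2384252],[.4701869,.18160252,.17182632]]
rv=[[-1.20995159,1.21007183,-1.20859117],[-.71613239,.75672412,-1.55081844],[-.767,.816,-1.536]]
sol=least_squares(lambda p:np.concatenate([fk(q,p)[0]-t for q,t in zip(qs,ts)]),[0,.2,.5,.45,.3,.06])
P=sol.x
if __name__=='__main__':
    np.set_printoptions(precision=4,suppress=True)
    print(P,sol.fun)
    for q,v in zip(qs,rv):
        m=fk(q,P)[1]; print((m.inv()*R.from_rotvec(v)).as_matrix().round(3).tolist())
E
python3 kin.py
```

```text
[-0.0305  0.1217  0.6225  0.4016  0.273   0.0652] [-0.0022 -0.0005  0.003  -0.0043 -0.001   0.001   0.0059  0.0029 -0.0041]
[[-0.0, -0.0, -1.0], [-1.0, 0.0, 0.0], [0.0, 1.0, -0.0]]
[[0.0, -0.0, -1.0], [-1.0, -0.0, -0.0], [-0.0, 1.0, -0.0]]
[[0.0, 0.0, -1.0], [-1.0, 0.0, -0.0], [0.0, 1.0, 0.0]]
```

```bash
cat > ik.py <<'E'
from kin import *
np.set_printoptions(precision=3,suppress=True)
TF=R.from_matrix([[0,0,-1],[-1,0,0],[0,1,0]])
lo=[-3.1,-.84,.05,-1.13,.06,-2.69];hi=[3.1,2.19,2.79,4.28,2.93,2.69]
def ik(pos,tilt,head,seed,roll=0):
    # approach dir tilt from vertical toward heading
    base=R.from_rotvec([-1.2092,1.2092,-1.2092])
    Rt=R.from_euler('z',head)*R.from_euler('y',-tilt)*base*R.from_euler('y',roll)
    def f(q):
        x,m=fk(q,P); return np.concatenate([(x-pos)*5,((m*TF).inv()*Rt).as_rotvec()])
    s=least_squares(f,np.clip(seed,np.array(lo)+.01,np.array(hi)-.01),bounds=(lo,hi)); return s.x,np.abs(s.fun).max()
if __name__=='__main__':
    d=np.radians
    for z in(.172,.122):
     for t in(15,20,25,30,35,45,55):
      for h in(-.08,.15,.35):
        a,e=ik([.489,.177,z],d(t),h,[.35,.3,2.2,-.5,.4,.9]); b,e2=ik([.489,.177,z],d(t),h,[.35,.3,2.2,3.0,.4,-2.0])
        print(z,t,h,a if e<.01 else None,b if e2<.01 else None)
E
python3 ik.py
```

```text
0.172 15 -0.08 [ 0.268  0.315  2.02  -0.165  0.566  0.477] [ 0.268  0.315  2.02  -0.165  0.566  0.477]
0.172 15 0.15 [ 0.233  0.307  2.033 -0.042  0.541  0.116] [ 0.233  0.307  2.033 -0.042  0.541  0.116]
0.172 15 0.35 [ 0.201  0.305  2.036  0.074  0.542 -0.207] [ 0.201  0.305  2.036  0.074  0.542 -0.207]
0.172 20 -0.08 [ 0.286  0.298  2.073 -0.28   0.458  0.599] [ 0.286  0.298  2.073 -0.28   0.458  0.599]
0.172 20 0.15 [ 0.237  0.288  2.09  -0.074  0.417  0.15 ] [ 0.237  0.288  2.09  -0.074  0.417  0.15 ]
0.172 20 0.35 [ 0.193  0.285  2.095  0.131  0.42  -0.267] [ 0.193  0.285  2.095  0.131  0.42  -0.267]
0.172 25 -0.08 [ 0.305  0.286  2.126 -0.471  0.357  0.798] [ 0.305  0.286  2.126 -0.471  0.357  0.798]
0.172 25 0.15 [ 0.242  0.273  2.148 -0.137  0.289  0.215] [ 0.242  0.273  2.148 -0.137  0.289  0.215]
0.172 25 0.35 [ 0.185  0.269  2.154  0.241  0.295 -0.381] [ 0.185  0.269  2.154  0.241  0.295 -0.381]
0.172 30 -0.08 [ 0.325  0.279  2.18  -0.805  0.277  1.141] None
0.172 30 0.15 [ 0.247  0.264  2.206 -0.314  0.158  0.394] [ 0.247  0.264  2.206 -0.314  0.158  0.394]
0.172 30 0.35
[... 1054 characters left out ...]
[ 0.305  0.362  2.192 -0.734  0.239  1.072] None
0.122 25 0.15 [ 0.242  0.351  2.215 -0.27   0.146  0.35 ] [ 0.242  0.351  2.215 -0.27   0.146  0.35 ]
0.122 25 0.35 [ 0.185  0.348  2.221  0.458  0.158 -0.603] [ 0.185  0.348  2.221  0.458  0.158 -0.603]
0.122 30 -0.08 None None
0.122 30 0.15 None None
0.122 30 0.35 [ 0.176  0.344  2.281  1.577  0.087 -1.729] [ 0.176  0.344  2.281  1.577  0.087 -1.729]
0.122 35 -0.08 None None
0.122 35 0.15 None None
0.122 35 0.35 [ 0.166  0.348  2.341  2.527  0.183 -2.687] [ 0.166  0.348  2.341  2.527  0.183 -2.687]
0.122 45 -0.08 None None
0.122 45 0.15 None None
0.122 45 0.35 None None
0.122 55 -0.08 None None
0.122 55 0.15 None None
0.122 55 0.35 None None
```

```bash
python3 -m handwheel '0 -.1 -.1 0 0 1 .5;0 -.1 -.1 0 0 1 .5;0 0 0 0 0 .4 .5;0 0 0 -.3 0 0 0;0 0 0 -.5 0 0 0;0 0 0 -.5 0 0 0;0 0 0 0 0 0 0;0 0 0 0 0 0 0'
cat > st.py <<'E'
from h import *
from scipy.spatial.transform import Rotation as R
np.set_printoptions(precision=3,suppress=True)
s=telemetry.get_state(); m=R.from_rotvec(s['tcp_rot']).as_matrix()
print(s['clock'],s['qpos'],s['tool_pos'],'d',m[:,1],'n',m[:,2],'F',s['wrist_force'],s['finger_gap'])
E
python3 st.py
```

```text
clock: 3.35
tool_pos: [0.4663, 0.1743, 0.1198]
tcp_rot: [-0.899, 0.855, -1.437]
wrist_force: [-1.2, -0.0, -0.3]
finger_gap: 0.002
3.35 [ 0.333  0.373  2.227 -0.992  0.233  1.286] [0.466 0.174 0.12 ] d [ 0.435 -0.054 -0.899] n [ 0.9   -0.003  0.436] F [-1.192 -0.017 -0.253] 0.0022076444956870846
```

```bash
python3 -m handwheel '0 .3 0 .05 0 0 0;0 .3 0 0.05 0 0 0;0 0 0 0 0 0 0;0 0 0 0 0 0 0'
python3 - <<'E'
exec(open('st.py').read())
a=optics.capture('scene');b=optics.capture('side');cv2.imwrite('pics/wrist3.png',optics.capture('wrist'))
a=cv2.resize(a[200:300,260:360],None,fx=4,fy=4,interpolation=cv2.INTER_CUBIC);b=cv2.resize(b[180:280,200:300],None,fx=4,fy=4,interpolation=cv2.INTER_CUBIC)
cv2.imwrite('pics/c3.png',np.hstack([a,b]))
E
```

```text
clock: 3.75
tool_pos: [0.49, 0.1742, 0.1242]
tcp_rot: [-0.897, 0.855, -1.438]
wrist_force: [-0.1, 0.6, -0.3]
finger_gap: 0.001
3.75 [ 0.314  0.385  2.177 -0.862  0.247  1.137] [0.49  0.174 0.124] d [ 0.436 -0.054 -0.898] n [ 0.9   -0.003  0.437] F [-0.138  0.587 -0.289] 0.0009116931905952131
```

View pics/c3.png

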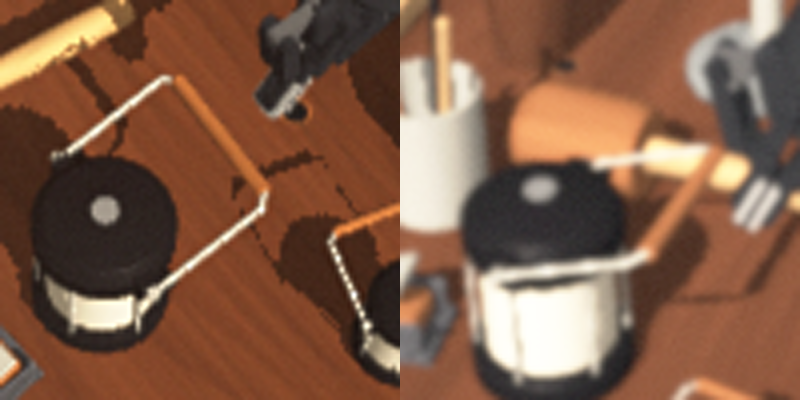

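View pics/wrist3.png

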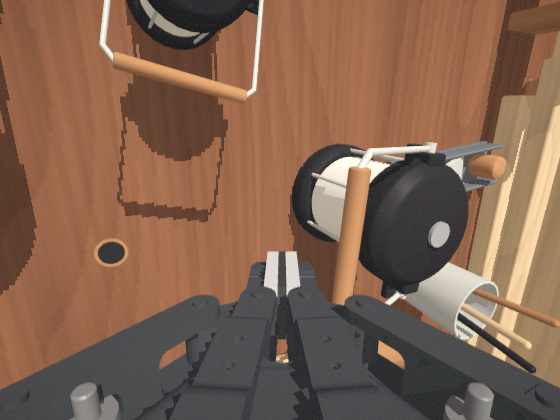

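```bash
python3 -m handwheel '0 .1 0 .04 0 0 0;0 .1 0 .04 0 0 0;0 .05 0 .135 0 0 0;0 .05 -.01 .135 0 0 0;0 .05 0 .135 0 0 0;0 .05 -.01 .135 0 0 0;0 .05 0 .135 0 0 0;0 0 0 0 0 0 0'
cat > look.py <<'E'
import sys
exec(open('st.py').read())
k=sys.argv[1]
a=optics.capture('scene');b=optics.capture('side')
a=cv2.resize(a[200:300,260:360],None,fx=4,fy=4,interpolation=cv2.INTER_CUBIC);b=cv2.resize(b[180:280,200:300],None,fx=4,fy=4,interpolation=cv2.INTER_CUBIC)
cv2.imwrite(f'pics/c{k}.png',np.hstack([a,b]))
E
python3 look.py 4
```

```text
clock: 4.7
tool_pos: [0.5082, 0.1736, 0.1543]
tcp_rot: [-0.897, 0.855, -1.438]
wrist_force: [0.2, 1.0, 0.7]
finger_gap: -0.001
4.7 [ 0.299  0.346  2.11  -0.608  0.32   0.86 ] [0.508 0.174 0.154] d [ 0.436 -0.053 -0.898] n [ 0.9   -0.003  0.437] F [0.15  1.003 0.677] -0.0005342922704945309
```

View pics/c4.png

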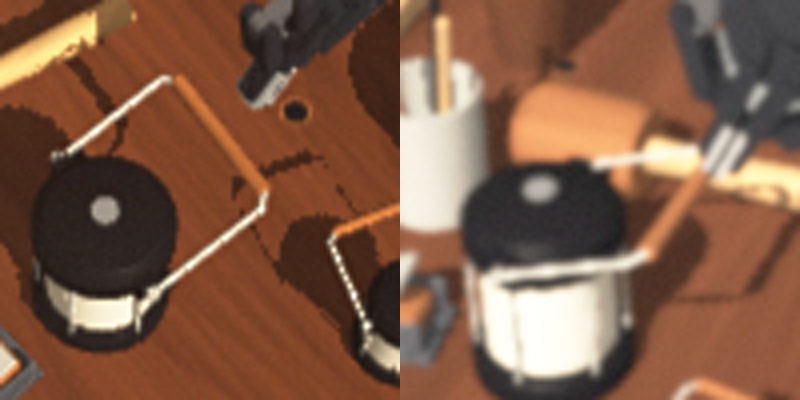

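Run:
```python
from h import *
S=cal('scene');D=cal('side');np.set_printoptions(precision=4,suppress=True)
for p in([.508,.1736,.1543],[.514,.173,.1417],[.517,.1745,.138]): 
    a=proj(S,p);b=proj(D,p);print(p,a,(a-[260,200])*4,b,(b-[200,180])*4+[400,0])
u=np.array([[325,224],[ 200+(722-400)/4,180+165/4]])
print(tri([(S,*u[0]),(D,*u[1])]))
```

```text
[0.508, 0.1736, 0.1543] [318.366  228.9411] [233.4639 115.7646] [274.7266 227.5508] [698.9064 190.2033]
[0.514, 0.173, 0.1417] [315.9687 232.366 ] [223.8746 129.4642] [272.3683 231.5312] [689.473  206.1248]
[0.517, 0.1745, 0.138] [315.325  234.0679] [221.3001 136.2715] [270.9087 233.0345] [683.6347 212.1379]
(array([0.4938, 0.1796, 0.1769]), [array([ 0.1, -0.7]), array([-0.6,  0.5])])
```

Run:
```python
from h import *
S=cal('scene');D=cal('side');W=cal('wrist');np.set_printoptions(precision=1,suppress=True)
t=np.array([.5082,.1736,.1543]);d=np.array([.436,-.053,-.898]);n=np.array([.9,-.003,.437])
for k,C,f in(('scene',S,(260,200)),('side',D,(200,180))):
    im=optics.capture(k);x,y=f
    im=cv2.resize(im[y-40:y+100,x:x+140],None,fx=5,fy=5,interpolation=cv2.INTER_CUBIC)
    for s,c in((-.04,(255,0,0)),(-.02,(0,255,0)),(0,(0,0,255)),(.014,(255,255,0))):
        q=(proj(C,t+s*d)-[x,y-40])*5; cv2.circle(im,tuple(int(v) for v in q),4,c,-1)
    cv2.imwrite(f'pics/dbg_{k}.png',im[:600])
```

```text
(no output)
```

View pics/dbg_scene.png

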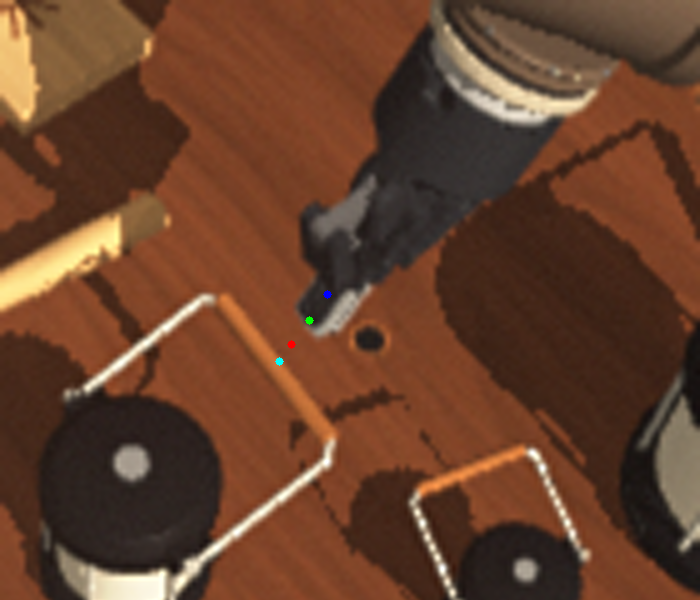

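View pics/dbg_side.png

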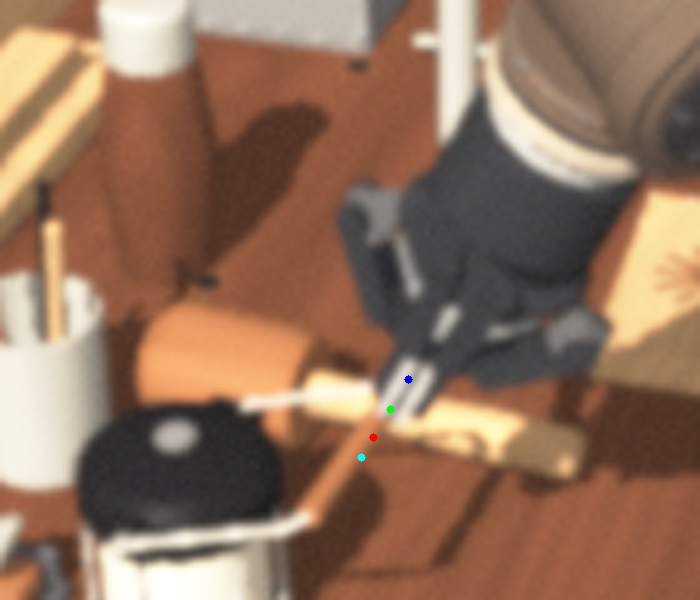

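Run:
```python
exec(open('st.py').read())
W=cal('wrist');im=optics.capture('wrist')
t=s['tool_pos'];d=m[:,1];x=m[:,0]
for a in(-.03,-.02,-.01,0,.014):
    print(a,proj(W,t+a*d),proj(W,t+a*d-.011*x), proj(W,t+a*d+.011*x))
print(W[3][:3,3]-t,'cam rel tool', m.T@(W[3][:3,3]-t), m.T@W[3][:3,:3])
crop(im,200,200,360,320,5,'pics/wt.png')
```

```text
4.9 [ 0.299  0.347  2.111 -0.61   0.319  0.861] [0.508 0.173 0.153] d [ 0.435 -0.054 -0.899] n [ 0.9   -0.003  0.436] F [0.097 0.063 0.966] -0.0017631723259468638
-0.03 [281.919 274.643] [281.942 252.212] [281.897 296.202]
-0.02 [281.88 265.37] [281.901 244.159] [281.861 285.805]
-0.01 [281.846 257.164] [281.865 237.05 ] [281.828 276.584]
0 [281.815 249.852] [281.832 230.728] [281.799 268.352]
0.014 [281.778 240.859] [281.793 222.97 ] [281.763 258.204]
[-0.07   0.076  0.145] cam rel tool [-0.067 -0.165 -0.   ] [[-0.001 -0.964 -0.267]
 [-0.001  0.267 -0.964]
 [ 1.    -0.    -0.001]]
```

View pics/wt.png

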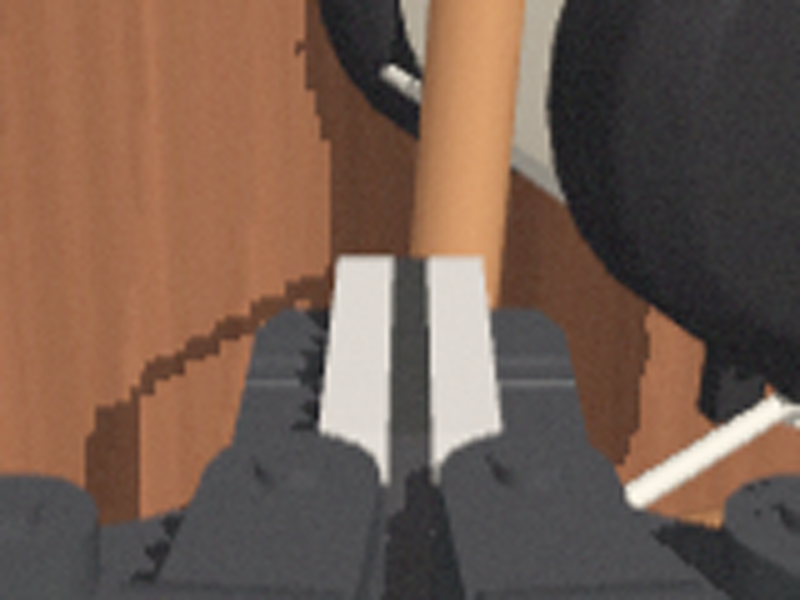

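Run:
```python
exec(open('st.py').read())
S=cal('scene');D=cal('side');W=cal('wrist')
p,r=tri([(S,323.6,226),(D,278.2,224),(W,282.2,251.4)]); print(p,r,'tool frame',m.T@(p-s['tool_pos']))
p,r=tri([(S,323.6,226),(D,278.2,224)]); print(p,r,'tool frame',m.T@(p-s['tool_pos']))
```

```text
4.95 [ 0.299  0.348  2.111 -0.609  0.319  0.861] [0.508 0.173 0.153] d [ 0.435 -0.054 -0.899] n [ 0.9   -0.003  0.436] F [-0.447  1.069 -0.141] -0.002030419145869807
[0.499 0.181 0.171] [array([ 0.2, -0.1]), array([-0.7,  0.1]), array([-1.7,  1.5])] tool frame [-0.007 -0.02  -0.001]
[0.498 0.18  0.17 ] [array([ 0. , -0.3]), array([-0.3,  0.2])] tool frame [-0.006 -0.02  -0.002]
```

Run:
```python
from ik import *
for x in(.47,.485,.505):
 for t in(16,20,24):
  for h in(-.1,.05,.2):
   a,e=ik([x,.173,.09],np.radians(t),h,[.35,.3,2.2,-.5,.4,.9]); print(x,t,h,a if e<.01 else None)
```

```text
0.47 16 -0.1 [ 0.278  0.408  2.175 -0.335  0.314  0.684]
0.47 16 0.05 [ 0.253  0.403  2.186 -0.199  0.284  0.386]
0.47 16 0.2 [ 0.226  0.4    2.192 -0.027  0.27   0.051]
0.47 20 -0.1 [ 0.294  0.402  2.216 -0.591  0.238  0.951]
0.47 20 0.05 [ 0.262  0.396  2.23  -0.396  0.187  0.589]
0.47 20 0.2 [ 0.227  0.392  2.239 -0.058  0.162  0.083]
0.47 24 -0.1 [ 0.311  0.4    2.258 -1.045  0.189  1.416]
0.47 24 0.05 [ 0.271  0.393  2.275 -0.953  0.11   1.153]
0.47 24 0.2 [ 0.229  0.388  2.282 -0.219  0.06   0.246]
0.485 16 -0.1 [ 0.269  0.423  2.144 -0.313  0.329  0.652]
0.485 16 0.05 [ 0.244  0.418  2.154 -0.181  0.3    0.36 ]
0.485 16 0.2 [ 0.218  0.415  2.161 -0.018  0.287  0.035]
0.485 20 -0.1 [ 0.284  0.416  2.186 -0.546  0.249  0.895]
0.485 20 0.05 [ 0.252  0.41   2.199 -0.35   0.202  0.534]
0.485 20 0.2 [ 0.219  0.406  2.208 -0.037  0.179  0.054]
0.485 24 -0.1 [ 0.3    0.413  2.228 -0.966  0.194  1.325]
0.485 24 0.05 [ 0.261  0.406  2.245 -0.818  0.117  1.008]
0.485 24 0.2 [ 0.22   0.402  2.255 -0.122  0.067  0.14 ]
0.505 16 -0.1 [ 0.257  0.442  2.102 -0.286  0.349  0.614]
0.505 16 0.05 [ 0.233  0.437  2.112 -0.16   0.321  0.328]
0.505 16 0.2 [ 0.209  0.435  2.118 -0.008  0.31   0.016]
0.505 20 -0.1 [ 0.271  0.435  2.144 -0.492  0.266  0.828]
0.505 20 0.05 [ 0.241  0.429  2.158 -0.3    0.222  0.473]
0.505 20 0.2 [ 0.209  0.425  2.165 -0.016  0.202  0.024]
0.505 24 -0.1 [ 0.286  0.431  2.187 -0.866  0.203  1.211]
0.505 24 0.05 [ 0.249  0.424  2.203 -0.666  0.13   0.844]
0.505 24 0.2 [ 0.21   0.42   2.213 -0.043  0.09   0.052]
```

```bash
python3 -m handwheel '0 -.3 0 0 0 .4 0;0 -.3 0 0 0 .4 0;0 -.35 0 0 0 .4 0;0 0 0 -.45 0 0 0;0 0 0 -.45 0 0 0;0 0 0 -.45 0 0 0;0 .25 0 0 0 0 0;0 .25 0 0 0 0 0;0 0 0 0 0 0 0'
python3 look.py 5
```

```text
clock: 5.85
tool_pos: [0.491, 0.1735, 0.0994]
tcp_rot: [-0.98, 0.933, -1.401]
wrist_force: [0.3, 0.3, 0.9]
finger_gap: 0.003
5.85 [ 0.293  0.437  2.133 -0.541  0.294  0.803] [0.491 0.174 0.099] d [ 0.339 -0.054 -0.939] n [ 0.941 -0.003  0.34 ] F [0.323 0.271 0.879] 0.003093820938030206
```

View pics/c5.png

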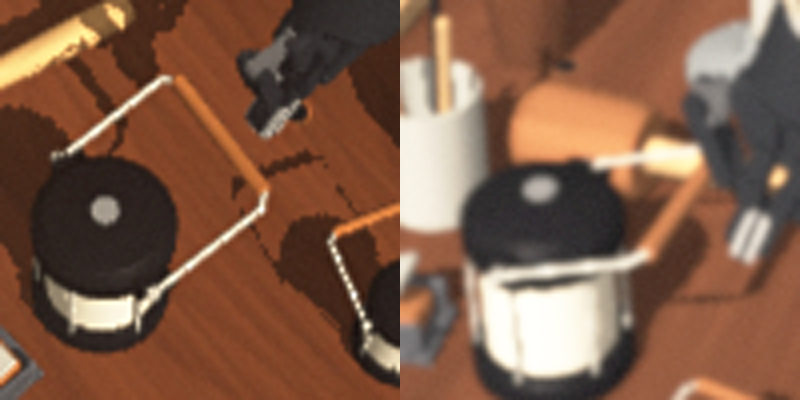

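```bash
python3 -m handwheel '0 .12 0 .02 0 0 0;0 .12 0 .02 0 0 0;0 .08 0 .04 0 0 0;0 .08 0 .1 0 0 0;0 .06 -.01 .14 0 0 0;0 .06 0 .14 0 0 0;0 .06 -.01 .13 0 0 0;0 .06 0 .13 0 0 0;0 0 0 0 0 0 0'
python3 look.py 6
```

```text
clock: 6.85
tool_pos: [0.5164, 0.1728, 0.1294]
tcp_rot: [-0.979, 0.932, -1.401]
wrist_force: [-0.2, -0.6, -0.4]
finger_gap: -0.003
6.85 [ 0.275  0.406  2.054 -0.392  0.386  0.629] [0.516 0.173 0.129] d [ 0.34  -0.053 -0.939] n [ 0.94  -0.003  0.341] F [-0.242 -0.586 -0.375] -0.0029873006431933996
```

View pics/c6.png

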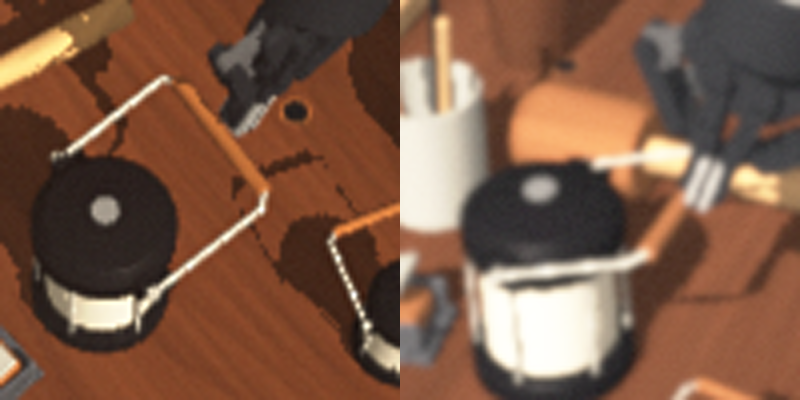

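```bash
python3 -m handwheel '0 -.3 0 0 0 0 0;0 -.2 0 -.3 0 0 0;0 0 0 -.4 0 0 0;0 .2 0 -.1 0 0 0;0 .15 0 0 0 0 0;0 .1 0 .05 0 0 0;0 .05 0 .1 0 0 0;0 .05 0 .13 0 0 0;0 .05 0 .13 0 0 0;0 .05 0 .13 0 0 0;0 0 0 0 0 0 0'
python3 look.py 7
```

```text
clock: 8.05
tool_pos: [0.5224, 0.1728, 0.1192]
tcp_rot: [-0.978, 0.932, -1.401]
wrist_force: [-0.1, -0.6, 0.7]
finger_gap: -0.005
8.05 [ 0.272  0.43   2.051 -0.41   0.366  0.646] [0.522 0.173 0.119] d [ 0.341 -0.053 -0.939] n [ 0.94  -0.003  0.341] F [-0.097 -0.591  0.658] -0.005217161260229621
```

View pics/c7.png

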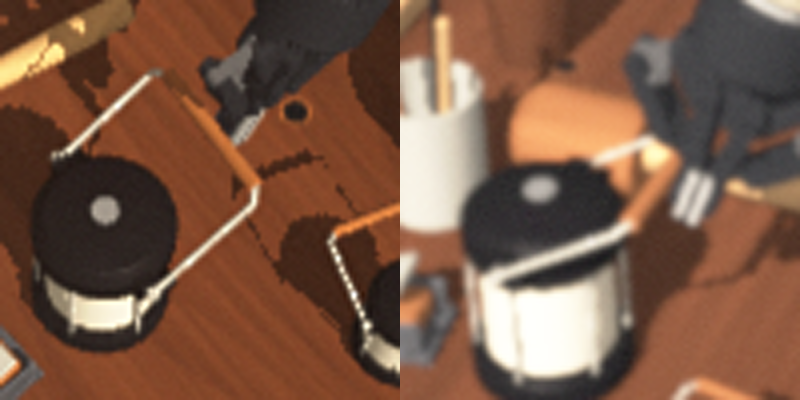

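```bash
python3 -m handwheel '0 .08 -.01 .12 0 0 0;0 .08 -.01 .12 0 0 0;0 .08 -.01 .12 0 0 0;0 .08 -.01 .11 0 0 0;0 .08 -.01 .11 0 0 0;0 .09 -.01 .08 0 0 0;0 .09 -.01 .08 0 0 0;0 .09 -.01 .07 0 0 0;0 .1 -.01 .07 0 0 0;0 .1 -.01 .07 0 0 0;0 0 0 0 0 0 0'
python3 look.py 8
```

```text
clock: 9.25
tool_pos: [0.5573, 0.1687, 0.1565]
tcp_rot: [-0.979, 0.933, -1.401]
wrist_force: [-0.1, 0.2, 0.7]
finger_gap: -0.001
9.25 [ 0.245  0.406  1.944 -0.292  0.485  0.495] [0.557 0.169 0.156] d [ 0.34  -0.054 -0.939] n [ 0.94  -0.003  0.34 ] F [-0.087  0.246  0.708] -0.000619103875456006
```

View pics/c8.png

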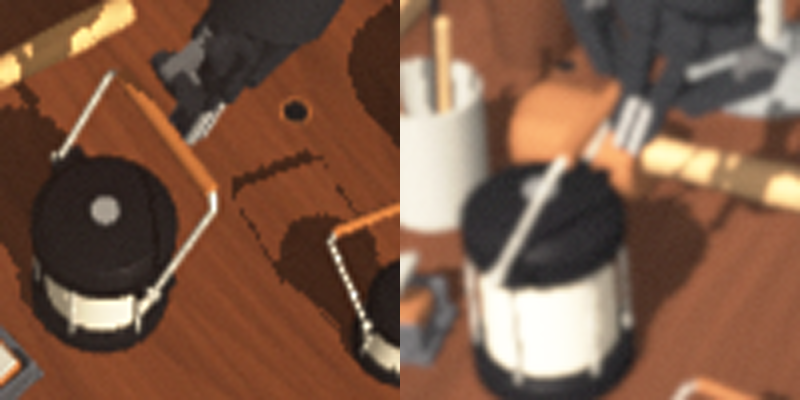

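```bash
python3 -m handwheel '0 .11 -.01 .06 0 0 0;0 .11 -.01 .06 0 0 0;0 .11 -.01 .05 0 0 0;0 .12 -.01 .04 0 0 0;0 .12 -.01 .04 0 0 0;0 .12 -.01 .03 0 0 0;0 .12 -.01 .02 0 0 0;0 .12 -.01 .01 0 0 0;0 .12 -.01 0 0 0 0;0 .1 -.01 0 0 0 0;0 0 0 0 0 0 0'
python3 look.py 9
```

```text
clock: 10.45
tool_pos: [0.6031, 0.1646, 0.1684]
tcp_rot: [-0.98, 0.933, -1.4]
wrist_force: [0.1, -0.5, -0.2]
finger_gap: -0.001
10.45 [ 0.217  0.441  1.834 -0.241  0.552  0.415] [0.603 0.165 0.168] d [ 0.339 -0.054 -0.939] n [ 0.941 -0.003  0.34 ] F [ 0.134 -0.491 -0.238] -0.0011891025353169542
```

View pics/c9.png

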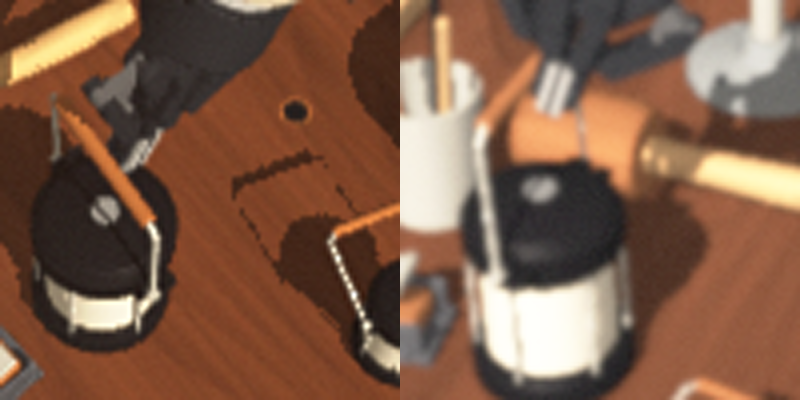

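```bash
python3 -m handwheel '0 -.2 0 0 0 0 0;0 -.4 0 0 0 0 0;0 -.4 0 .3 0 0 0;0 -.4 0 .8 0 0 0;0 -.4 0 .8 0 0 0;0 0 0 .5 0 0 0;0 0 0 0 0 0 0'
python3 - <<'E'
exec(open('st.py').read())
a=optics.capture('scene');b=optics.capture('side');w=optics.capture('wrist')
crop(a,250,200,350,300,6,'pics/10a.png');crop(b,180,170,280,270,6,'pics/10b.png');cv2.imwrite('pics/10w.png',w)
print(cal('wrist'))
E
```

```text
clock: 11.25
tool_pos: [0.5306, 0.165, 0.2676]
tcp_rot: [-0.975, 0.93, -1.401]
wrist_force: [0.5, 0.3, -0.3]
finger_gap: 0.004
11.25 [ 0.251  0.225  1.865 -0.205  0.733  0.394] [0.531 0.165 0.268] d [ 0.344 -0.052 -0.938] n [ 0.939 -0.003  0.344] F [ 0.465  0.348 -0.293] 0.003925064874231872
(np.float64(324.26088081805295), 281.5507371065498, 212.76500821593424, array([[ 0.941,  0.11 , -0.321,  0.475],
       [-0.002,  0.948,  0.319,  0.24 ],
       [ 0.339, -0.299,  0.892,  0.415],
       [ 0.   ,  0.   ,  0.   ,  1.   ]]))
```

View pics/10a.png

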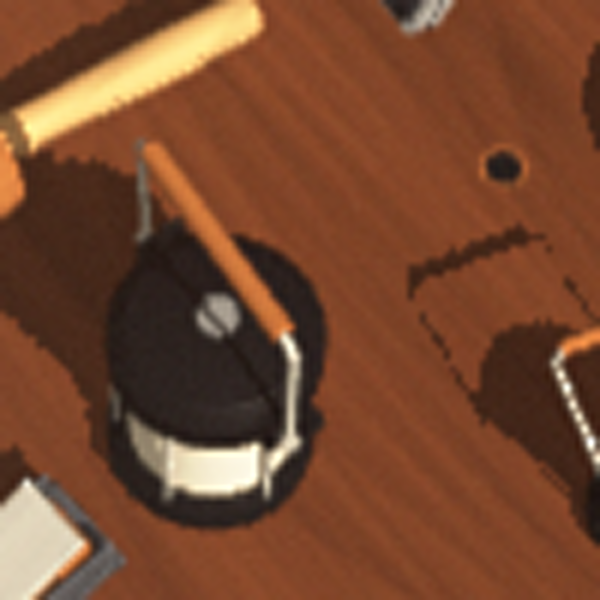

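View pics/10b.png

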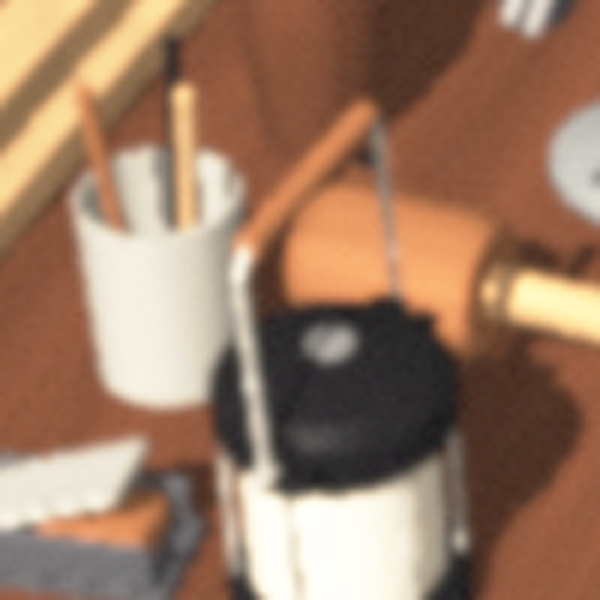

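View pics/10w.png

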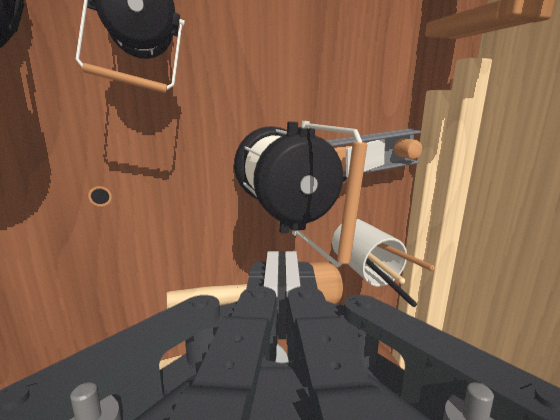

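Run:
```python
from h import *
np.set_printoptions(precision=4,suppress=True)
S=cal('scene');D=cal('side');W=cal('wrist')
f=tri([(S,275.3,225.3),(D,240.8,188.3),(W,347,262)]);n=tri([(S,297.5,254.7),(D,220.8,210),(W,357,143)])
k=tri([(S,250+217/6,200+315/6),(D,180+331/6,170+342/6),(W,308.5,184.5)])
print(f,n,k,sep='\n'); v=n[0]-f[0];print((f[0]+n[0])/2,np.arctan2(-v[0],v[1]),np.linalg.norm(v))
```

```text
(array([0.6068, 0.1188, 0.2057]), [array([-0.5, -1.1]), array([-0.4, -0.2]), array([-1.4, -3.4])])
(array([0.6128, 0.2134, 0.2048]), [array([-0.3, -0.7]), array([0.5, 0.9]), array([ 2.8, -1.3])])
(array([0.6065, 0.1655, 0.129 ]), [array([-0.3, -0.7]), array([-0.2,  0.2]), array([-0.2, -1.4])])
[0.6098 0.1661 0.2052] -0.06306018978872686 0.09471489915020032
```

```bash
cat > rot.py <<'E'
import sys
exec(open('st.py').read())
yaw=float(sys.argv[1])
y=R.from_euler('z',yaw).as_matrix()
# start pose: tool x=-y_w, y=-z_w, z=+x_w
B=R.from_rotvec([-1.2092,1.2092,-1.2092]).as_matrix()
dr=R.from_matrix(y@B@m.T).as_rotvec(); print('rot units',np.degrees(dr)/5)
E
python3 rot.py -.07
```

```text
11.4 [ 0.25   0.23   1.868 -0.205  0.731  0.394] [0.53  0.165 0.264] d [ 0.338 -0.054 -0.94 ] n [ 0.941 -0.003  0.339] F [-0.219  1.091 -0.486] -0.003421309120155921
rot units [ 0.746  3.933 -0.653]
```

```bash
python3 -m handwheel '85 0 0 .3 .15 .79 -.13;85 .4 0 .3 .15 .79 -.13;85 .4 0 .2 .15 .79 -.13;85 .4 0 0 .15 .79 -.13;85 .4 0 0 .15 .79 -.13;85 .4 0 0 0 0 0;85 0 0 0 0 0 0;85 0 0 0 0 0 0'
python3 rot.py -.07
python3 - <<'E'
from h import *
cv2.imwrite('pics/11w.png',optics.capture('wrist'));b=optics.capture('side');crop(b,180,130,300,230,6,'pics/11b.png')
E
```

```text
clock: 12.2
tool_pos: [0.6101, 0.1646, 0.2948]
tcp_rot: [-1.177, 1.263, -1.259]
wrist_force: [-0.8, -0.0, -0.7]
finger_gap: 0.991
12.2 [0.159 0.434 1.422 0.001 1.288 0.229] [0.61  0.165 0.295] d [-0.003  0.    -1.   ] n [ 0.998 -0.07  -0.003] F [-0.794 -0.042 -0.75 ] 0.9913611423386676
rot units [-0.001 -0.033  0.001]
```

View pics/11w.png

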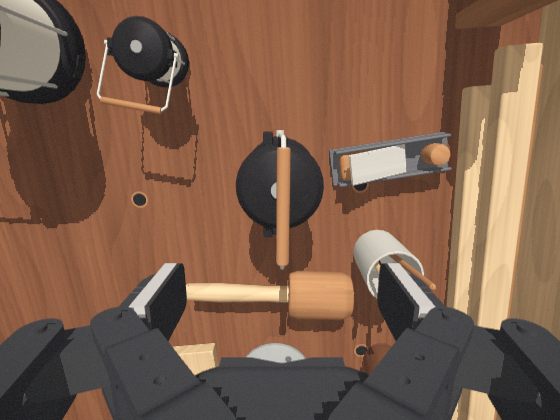

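View pics/11b.png

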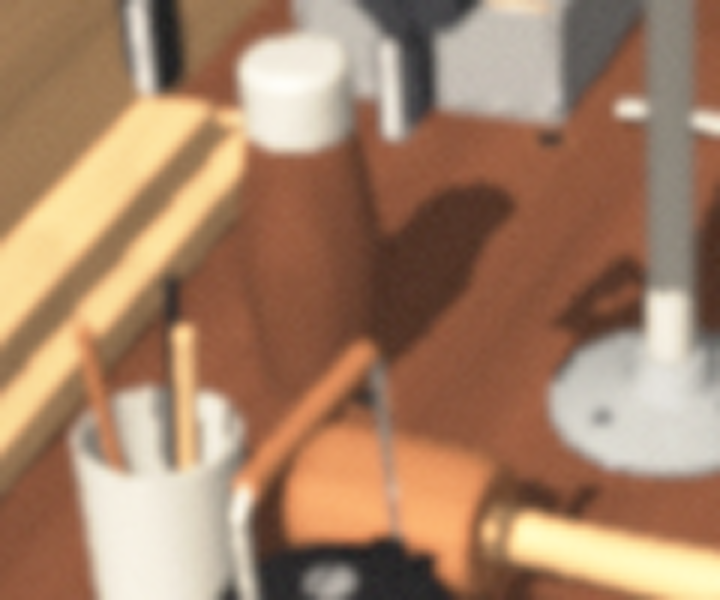

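Run:
```python
from h import *
np.set_printoptions(precision=1,suppress=True)
D=cal('side')
for z in(.295,.31,.32,.33,.34,.35): print(z,proj(D,[.5675+.003,.165+.012,z]),proj(D,[.6525-.003,.162+.012,z]))
```

```text
0.295 [243.7 168.5] [209.1 162.6]
0.31 [243.3 162.1] [208.4 156.3]
0.32 [243.  157.8] [207.9 152. ]
0.33 [242.7 153.4] [207.4 147.7]
0.34 [242.4 149. ] [207.  143.4]
0.35 [242.1 144.6] [206.5 139. ]
```

```bash
python3 -m handwheel '85 0 0 -.6 0 0 0;85 0 0 -.6 0 0 0;85 0 0 -.6 0 0 0;85 0 0 -.6 0 0 0;85 0 0 -.4 0 0 0;85 0 0 -.3 0 0 0;85 0 .03 -.17 0 0 0;60 0 0 0 0 0 0;40 0 0 0 0 0 0;30 0 0 0 0 0 0;30 0 0 0 0 0 0;30 0 0 0 0 0 0' 40
python3 st.py
python3 - <<'E'
from h import *
cv2.imwrite('pics/12w.png',optics.capture('wrist'));b=optics.capture('side');a=optics.capture('scene')
b=cv2.resize(b[150:250,180:280],None,fx=4,fy=4,interpolation=cv2.INTER_CUBIC);a=cv2.resize(a[180:280,230:330],None,fx=4,fy=4,interpolation=cv2.INTER_CUBIC)
cv2.imwrite('pics/12.png',np.hstack([a,b]))
E
```

```text
clock: 13.5
tool_pos: [0.6108, 0.1659, 0.1661]
tcp_rot: [-1.175, 1.261, -1.26]
wrist_force: [0.3, -0.1, 0.7]
finger_gap: 0.348
13.5 [0.161 0.545 1.587 0.001 1.009 0.23 ] [0.611 0.166 0.166] d [ 0.     0.001 -1.   ] n [ 0.998 -0.07   0.   ] F [ 0.262 -0.061  0.668] 0.34841409606956375
```

View pics/12.png

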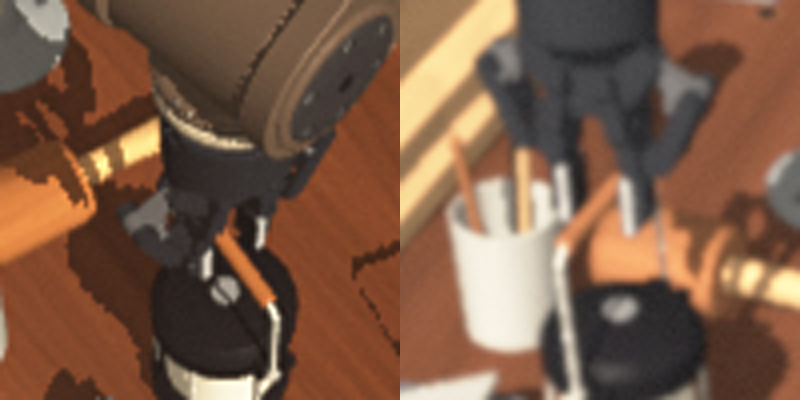

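View pics/12w.png

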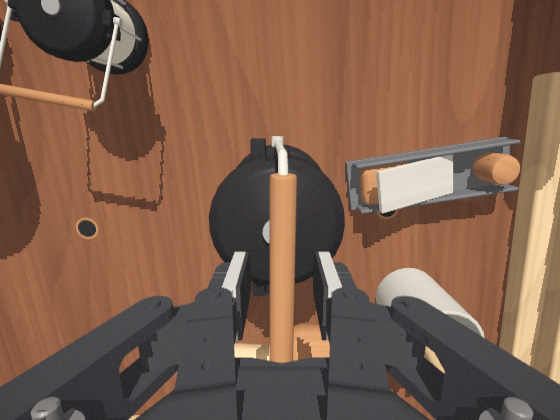

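```bash
python3 -m handwheel '20 0 0 0 0 0 0;10 0 0 0 0 0 0;4 0 0 0 0 0 0;4 0 0 0 0 0 0;4 0 0 0 0 0 0;4 0 0 0 0 0 0' 40
python3 st.py
python3 - <<'E'
from h import *
cv2.imwrite('pics/13w.png',optics.capture('wrist'));b=optics.capture('side');a=optics.capture('scene')
b=cv2.resize(b[150:250,180:280],None,fx=4,fy=4,interpolation=cv2.INTER_CUBIC);a=cv2.resize(a[180:280,230:330],None,fx=4,fy=4,interpolation=cv2.INTER_CUBIC)
cv2.imwrite('pics/13.png',np.hstack([a,b]))
E
```

```text
clock: 14.25
tool_pos: [0.6107, 0.1659, 0.1658]
tcp_rot: [-1.175, 1.261, -1.26]
wrist_force: [-0.8, -0.3, 1.4]
finger_gap: 0.111
14.25 [0.161 0.546 1.587 0.001 1.009 0.23 ] [0.611 0.166 0.166] d [-0.     0.001 -1.   ] n [ 0.998 -0.07  -0.   ] F [-0.837 -0.331  1.402] 0.11128605880709379
```

View pics/13.png

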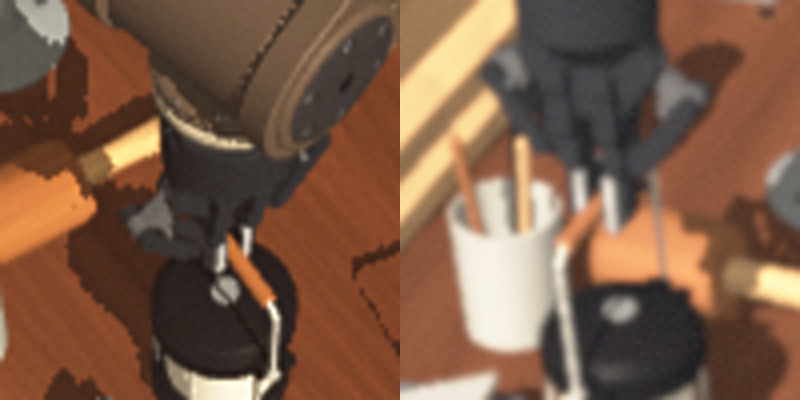

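View pics/13w.png

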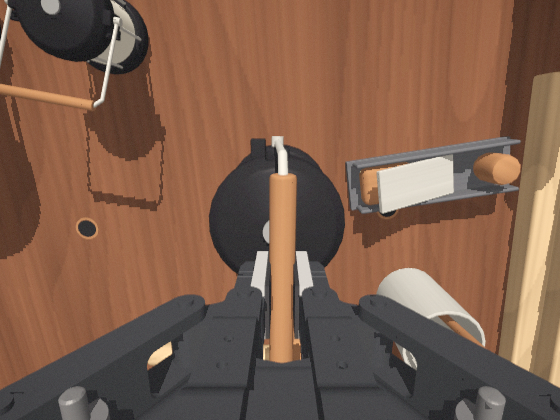

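```bash
python3 -m handwheel '4 0 0 .05 0 0 0;4 0 0 .1 0 0 0;4 0 0 .15 0 0 0;4 0 0 .2 0 0 0;4 0 0 .25 0 0 0;4 0 0 .2 0 0 0;4 0 0 .1 0 0 0;4 0 0 0 0 0 0;4 0 0 0 0 0 0;4 0 0 0 0 0 0'
python3 st.py
python3 - <<'E'
from h import *
cv2.imwrite('pics/14w.png',optics.capture('wrist'));b=optics.capture('side');a=optics.capture('scene')
b=cv2.resize(b[130:280,160:310],None,fx=2.6,fy=2.6,interpolation=cv2.INTER_CUBIC);a=cv2.resize(a[170:320,210:360],None,fx=2.6,fy=2.6,interpolation=cv2.INTER_CUBIC)
cv2.imwrite('pics/14.png',np.hstack([a,b]))
E
```

```text
clock: 15.4
tool_pos: [0.6104, 0.1659, 0.2073]
tcp_rot: [-1.176, 1.262, -1.26]
wrist_force: [-0.0, -0.7, -6.5]
finger_gap: 0.11
15.4 [0.161 0.504 1.541 0.001 1.097 0.23 ] [0.61  0.166 0.207] d [-0.001  0.001 -1.   ] n [ 0.998 -0.07  -0.001] F [-0.011 -0.747 -6.528] 0.11002049502852261
```

View pics/14.png

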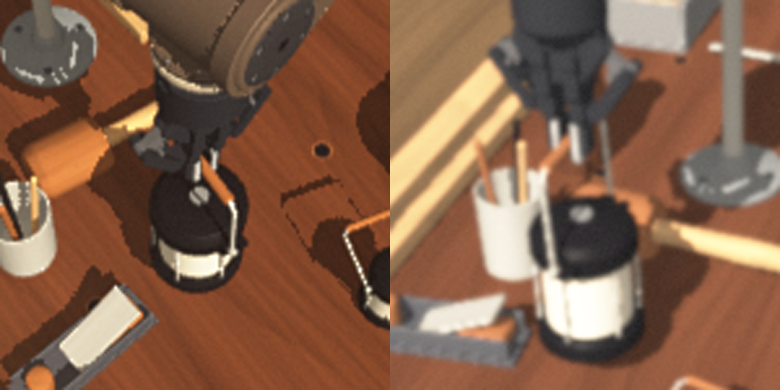

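```bash
python3 -m handwheel '4 0 0 .1 0 0 0;4 0 0 .2 0 0 0;4 -.05 0 .3 0 0 .2;4 -.1 -.05 .3 0 0 .2;4 -.2 -.1 .25 0 0 .2;4 -.3 -.15 .2 0 0 .2;4 -.35 -.2 0 0 0 .2;4 -.4 -.25 0 0 0 .2;4 -.4 -.3 0 0 0 .2;4 -.4 -.35 0 0 0 .2;4 -.4 -.4 0 0 0 .2;4 -.4 -.4 0 0 0 .2;4 -.4 -.4 0 0 0 .2;4 -.35 -.4 0 0 0 .2;4 -.3 -.4 0 0 0 .2;4 -.2 -.4 0 0 0 .2;4 -.1 -.35 0 0 0 0;4 -.05 -.3 0 0 0 0;4 0 -.2 0 0 0 0;4 0 -.1 0 0 0 0'
python3 st.py
```

```text
clock: 17.55
tool_pos: [0.4346, -0.0247, 0.2619]
tcp_rot: [-1.286, 1.08, -1.08]
wrist_force: [-0.8, 0.4, -6.0]
finger_gap: 0.11
17.55 [-0.209  0.157  1.921  0.     1.064 -0.383] [ 0.435 -0.025  0.262] d [ 0.  0. -1.] n [0.985 0.173 0.   ] F [-0.818  0.45  -5.965] 0.11039022458650644
```

```bash
python3 -m handwheel '4 0 -.1 0 0 0 0;4 0 -.2 0 0 0 0;4 0 -.3 0 0 0 0;4 0 -.35 0 0 0 0;4 0 -.4 0 0 0 0;4 0 -.4 0 0 0 0;4 0 -.4 0 0 0 0;4 0 -.4 0 0 0 0;4 0 -.35 0 0 0 0;4 0 -.35 0 0 0 0;4 0 -.3 0 0 0 0;4 0 -.25 0 0 0 0;4 0 -.2 0 0 0 0;4 0 -.15 0 0 0 0;4 0 -.05 0 0 0 0;4 0 0 0 0 0 0;4 0 0 0 0 0 0;4 0 0 0 0 0 0;4 0 0 0 0 0 0'
python3 st.py
python3 - <<'E'
from h import *
cv2.imwrite('pics/15w.png',optics.capture('wrist'));b=optics.capture('side');a=optics.capture('scene')
b=cv2.resize(b[60:210,260:410],None,fx=2.6,fy=2.6,interpolation=cv2.INTER_CUBIC);a=cv2.resize(a[60:210,180:330],None,fx=2.6,fy=2.6,interpolation=cv2.INTER_CUBIC)
cv2.imwrite('pics/15.png',np.hstack([a,b]))
E
```

```text
clock: 19.45
tool_pos: [0.4347, -0.1918, 0.2618]
tcp_rot: [-1.287, 1.08, -1.079]
wrist_force: [-0.6, 0.5, -5.9]
finger_gap: 0.11
19.45 [-0.555  0.22   1.839  0.     1.084 -0.73 ] [ 0.435 -0.192  0.262] d [-0.     0.001 -1.   ] n [ 0.985  0.174 -0.   ] F [-0.585  0.464 -5.866] 0.10960024358442945
```

View pics/15.png

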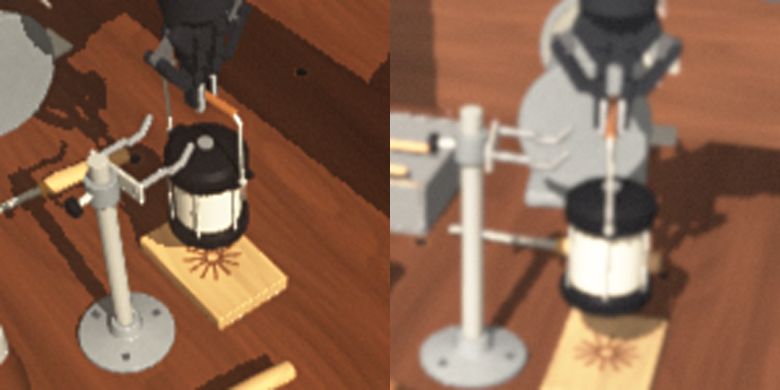

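View pics/15w.png

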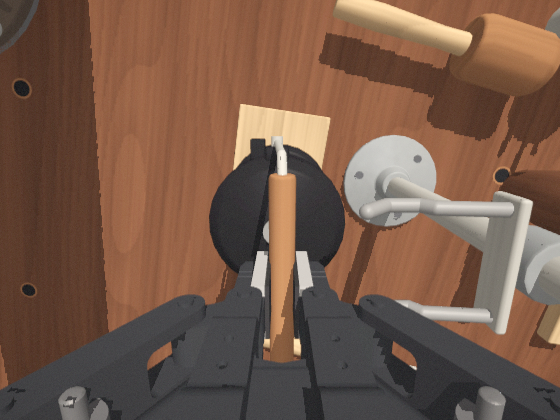

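Run:
```python
exec(open('st.py').read())
W=cal('wrist');t=s['tool_pos']
def tf(u,v,z): return (m.T@(onz(W,u,v,z)-t))  # tool x=-y', z=jaw(x')
for nm,u,v,z in(('tip+',370,211,.268),('seatbar+',455,207,.254),('bar+ back',510,209,.262),('bar- back',487,315,.262),('bar- mid',440,313,.254),('sleeve+end',283,175,.301)):
    q=tf(u,v,z); print(nm,'x fwd',q[2],'y left',-q[0])
```

```text
19.6 [-0.555  0.22   1.839  0.     1.084 -0.73 ] [ 0.435 -0.192  0.262] d [-0.     0.001 -1.   ] n [ 0.985  0.174 -0.   ] F [-0.525 -0.866 -4.371] 0.11286243862340775
tip+ x fwd 0.04424375849288585 y left 0.023848762551182956
seatbar+ x fwd 0.0948065259591916 y left 0.022343512299613566
bar+ back x fwd 0.11944537421760813 y left 0.023334850787882496
bar- back x fwd 0.11809432143317453 y left -0.039997865075535266
bar- mid x fwd 0.09521294596919465 y left -0.04382449718392507
sleeve+end x fwd -8.458091633055235e-05 y left 0.047334285156215246
```

```bash
python3 -m handwheel '4 0.05 -.04 0 0 0 0;4 .1 -.02 0 0 0 0;4 .15 0 0 0 0 0;4 .2 .02 0 0 0 0;4 .2 .03 0 0 0 0;4 .2 .03 0 0 0 0;4 .2 .03 0 0 0 0;4 .2 .03 0 0 0 0;4 .15 .03 0 0 0 0;4 .12 .02 0 0 0 0;4 .05 .01 0 0 0 0;4 .03 0 0 0 0 0;4 0 0 0 0 0 0;4 0 0 0 0 0 0;4 0 0 0 0 0 0'
python3 st.py
python3 - <<'E'
from h import *
cv2.imwrite('pics/16w.png',optics.capture('wrist'));b=optics.capture('side');a=optics.capture('scene')
b=cv2.resize(b[70:190,260:380],None,fx=3.3,fy=3.3,interpolation=cv2.INTER_CUBIC);a=cv2.resize(a[70:190,180:300],None,fx=3.3,fy=3.3,interpolation=cv2.INTER_CUBIC)
cv2.imwrite('pics/16.png',np.hstack([a,b]))
E
```

```text
clock: 21.1
tool_pos: [0.5005, -0.1866, 0.2617]
tcp_rot: [-1.287, 1.08, -1.079]
wrist_force: [0.1, 0.7, -4.7]
finger_gap: 0.113
21.1 [-0.481  0.309  1.71   0.     1.123 -0.655] [ 0.5   -0.187  0.262] d [-0.001  0.001 -1.   ] n [ 0.985  0.173 -0.   ] F [ 0.129  0.713 -4.7  ] 0.11307889756877093
```

View pics/16.png

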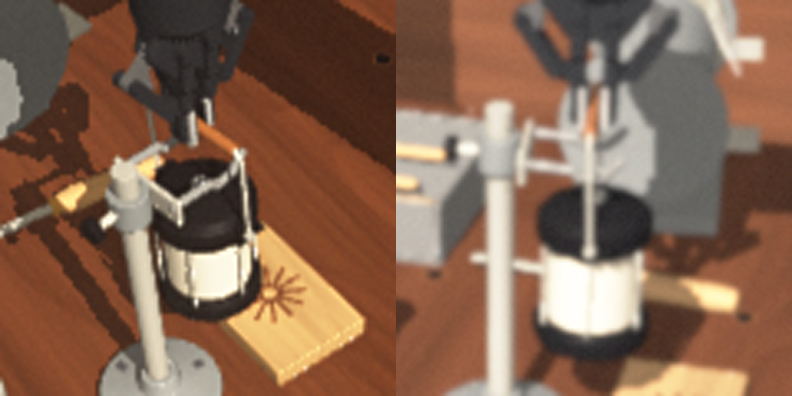

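View pics/16w.png

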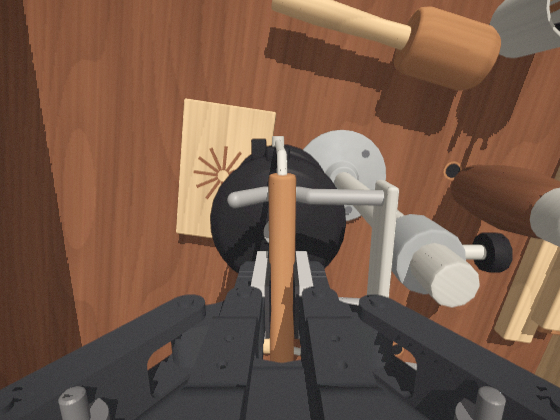

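```bash
python3 -m handwheel '4 0 0 -.05 0 0 0;4 0 0 -.1 0 0 0;4 0 0 -.1 0 0 0;4 0 0 -.05 0 0 0;4 0 0 0 0 0 0;4 0 0 0 0 0 0;4 0 0 -.03 0 0 0;4 0 0 -.03 0 0 0;4 0 0 -.03 0 0 0;4 0 0 -.03 0 0 0;4 0 0 0 0 0 0'
python3 -m handwheel '4 0 0 -.03 0 0 0;4 0 0 -.03 0 0 0;4 0 0 -.03 0 0 0;4 0 0 0 0 0 0'
```

```text
clock: 22.35
tool_pos: [0.5005, -0.1865, 0.2447]
tcp_rot: [-1.287, 1.081, -1.079]
wrist_force: [-0.4, -0.4, -5.3]
finger_gap: 0.114
clock: 22.75
tool_pos: [0.5006, -0.1865, 0.2411]
tcp_rot: [-1.287, 1.081, -1.079]
wrist_force: [-0.0, 1.0, -5.3]
finger_gap: 0.116
```

```bash
python3 -m handwheel '4 0 0 -.03 0 0 0;4 0 0 -.03 0 0 0;4 0 0 -.03 0 0 0;4 0 0 0 0 0 0'
```

```text
clock: 23.15
tool_pos: [0.5005, -0.1865, 0.2375]
tcp_rot: [-1.287, 1.081, -1.079]
wrist_force: [-0.3, 0.5, -5.3]
finger_gap: 0.11
```

```bash
python3 -m handwheel '4 0 0 -.03 0 0 0;4 0 0 -.03 0 0 0;4 0 0 0 0 0 0'
```

```text
clock: 23.45
tool_pos: [0.5005, -0.1865, 0.2351]
tcp_rot: [-1.287, 1.081, -1.079]
wrist_force: [0.3, 0.3, -5.2]
finger_gap: 0.108
```

```bash
python3 -m handwheel '4 0 0 -.02 0 0 0;4 0 0 -.02 0 0 0;4 0 0 0 0 0 0'
python3 - <<'E'
from h import *
b=optics.capture('side');a=optics.capture('scene')
b=cv2.resize(b[70:170,270:370],None,fx=4,fy=4,interpolation=cv2.INTER_CUBIC);a=cv2.resize(a[70:170,190:290],None,fx=4,fy=4,interpolation=cv2.INTER_CUBIC)
cv2.imwrite('pics/17.png',np.hstack([a,b]))
E
```

```text
clock: 23.75
tool_pos: [0.5006, -0.1865, 0.2336]
tcp_rot: [-1.287, 1.08, -1.079]
wrist_force: [-0.7, 0.6, -5.5]
finger_gap: 0.113
```

View pics/17.png

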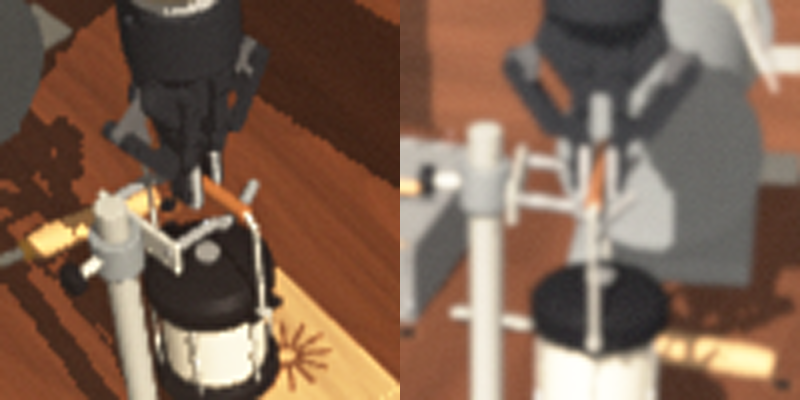

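```bash
python3 -m handwheel '4 0 0 -.02 0 0 0;4 0 0 -.02 0 0 0;4 0 0 -.02 0 0 0;4 0 0 0 0 0 0'
```

```text
clock: 24.25
tool_pos: [0.5006, -0.1865, 0.2312]
tcp_rot: [-1.287, 1.08, -1.079]
wrist_force: [-0.5, 0.0, -6.1]
finger_gap: 0.113
```

```bash
python3 -m handwheel '4 0 0 -.02 0 0 0;4 0 0 -.02 0 0 0;4 0 0 0 0 0 0'
```

```text
clock: 24.55
tool_pos: [0.5006, -0.1865, 0.2296]
tcp_rot: [-1.287, 1.08, -1.079]
wrist_force: [-1.3, -0.1, -6.9]
finger_gap: 0.109
```

```bash
python3 -m handwheel '4 0 0 -.02 0 0 0;4 0 0 -.02 0 0 0;4 0 0 0 0 0 0'
```

```text
clock: 24.85
tool_pos: [0.5006, -0.1865, 0.228]
tcp_rot: [-1.287, 1.08, -1.079]
wrist_force: [-0.4, -0.2, -6.1]
finger_gap: 0.109
```

```bash
python3 -m handwheel '4 0 0 -.02 0 0 0;4 0 0 -.02 0 0 0;4 0 0 0 0 0 0'
```

```text
clock: 25.15
tool_pos: [0.5008, -0.1865, 0.2268]
tcp_rot: [-1.286, 1.08, -1.079]
wrist_force: [-0.9, -0.0, -2.2]
finger_gap: 0.108
```

```bash
python3 -m handwheel '4 0 0 -.02 0 0 0;4 0 0 0 0 0 0'
```

```text
clock: 25.35
tool_pos: [0.5008, -0.1866, 0.2261]
tcp_rot: [-1.286, 1.08, -1.08]
wrist_force: [-0.6, 0.1, 2.1]
finger_gap: 0.112
```

```bash
python3 -m handwheel '4 0 0 .008 0 0 0;4 0 0 0 0 0 0;4 0 0 0 0 0 0;4 0 0 0 0 0 0'
python3 - <<'E'
from h import *
w=optics.capture('wrist');b=optics.capture('side');a=optics.capture('scene')
cv2.imwrite('pics/18w.png',w)
b=cv2.resize(b[70:170,270:370],None,fx=4,fy=4,interpolation=cv2.INTER_CUBIC);a=cv2.resize(a[70:170,190:290],None,fx=4,fy=4,interpolation=cv2.INTER_CUBIC)
cv2.imwrite('pics/18.png',np.hstack([a,b]))
E
```

```text
clock: 25.75
tool_pos: [0.5008, -0.1866, 0.2262]
tcp_rot: [-1.286, 1.08, -1.079]
wrist_force: [0.4, 0.2, 2.3]
finger_gap: 0.112
```

View pics/18.png

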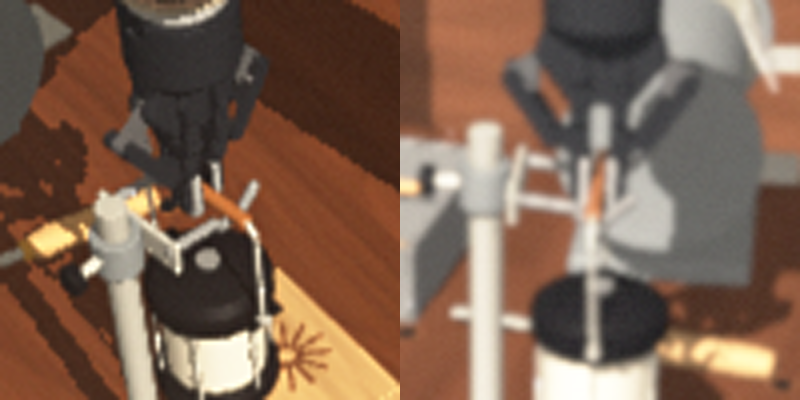

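View pics/18w.png

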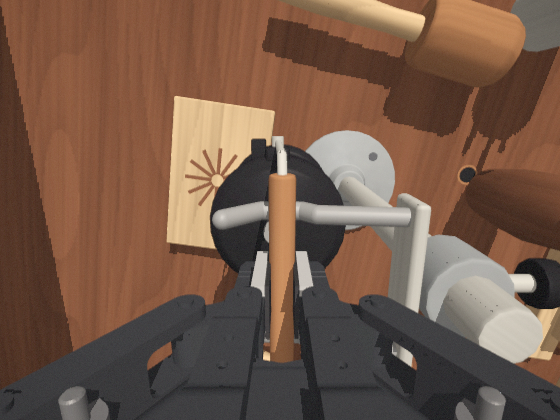

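```bash
python3 -m handwheel '12 0 0 0 0 0 0;14 0 0 0 0 0 0;18 0 0 0 0 0 0;24 0 0 0 0 0 0;30 0 0 0 0 0 0;30 0 0 0 0 0 0;30 0 0 0 0 0 0'
python3 - <<'E'
from h import *
w=optics.capture('wrist');b=optics.capture('side');a=optics.capture('scene')
cv2.imwrite('pics/19w.png',w)
b=cv2.resize(b[70:170,270:370],None,fx=4,fy=4,interpolation=cv2.INTER_CUBIC);a=cv2.resize(a[70:170,190:290],None,fx=4,fy=4,interpolation=cv2.INTER_CUBIC)
cv2.imwrite('pics/19.png',np.hstack([a,b]))
E
```

```text
clock: 26.6
tool_pos: [0.5006, -0.1865, 0.226]
tcp_rot: [-1.287, 1.08, -1.079]
wrist_force: [0.3, 0.5, 0.1]
finger_gap: 0.351
```

View pics/19.png

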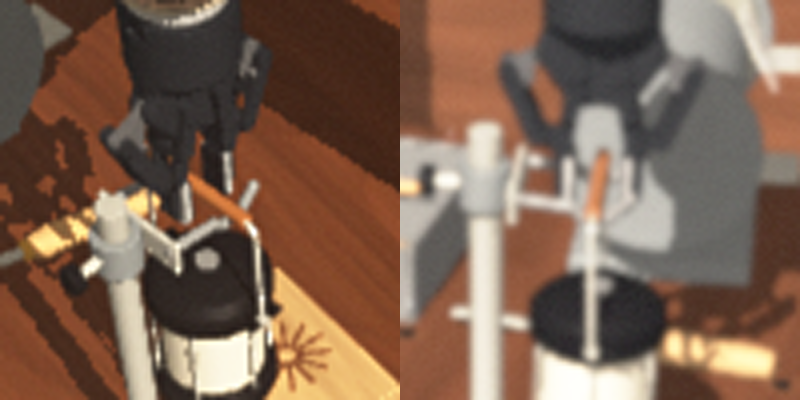

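View pics/19w.png

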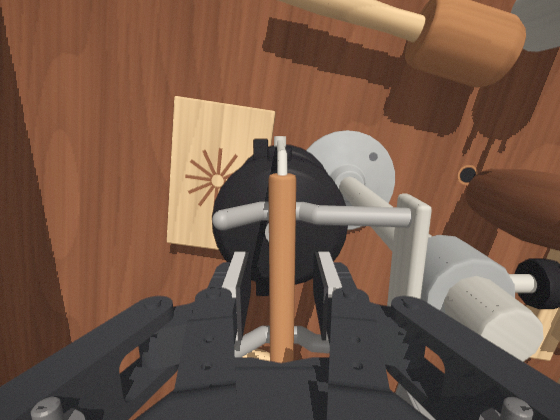

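```bash
python3 -m handwheel '30 0 0 .1 0 0 0;30 0 0 .2 0 0 0;30 0 0 .3 0 0 0;30 0 0 .4 0 0 0;30 0 0 .5 0 0 0;30 0 0 .5 0 0 0;30 0 0 .5 0 0 0;30 0 0 .4 0 0 0;30 0 0 .2 0 0 0;30 0 0 0 0 0 0;30 0 0 0 0 0 0;30 0 0 0 0 0 0;30 0 0 0 0 0 0;30 0 0 0 0 0 0;30 0 0 0 0 0 0'
python3 - <<'E'
from h import *
w=optics.capture('wrist');b=optics.capture('side');a=optics.capture('scene')
cv2.imwrite('pics/20w.png',w);cv2.imwrite('pics/20a_full.png',a)
b=cv2.resize(b[80:220,260:400],None,fx=2.8,fy=2.8,interpolation=cv2.INTER_CUBIC);a=cv2.resize(a[80:220,180:320],None,fx=2.8,fy=2.8,interpolation=cv2.INTER_CUBIC)
cv2.imwrite('pics/20.png',np.hstack([a,b]))
E
```

```text
clock: 28.25
tool_pos: [0.5006, -0.1865, 0.3498]
tcp_rot: [-1.287, 1.081, -1.079]
wrist_force: [1.3, 0.8, -0.0]
finger_gap: 0.347
```

View pics/20.png

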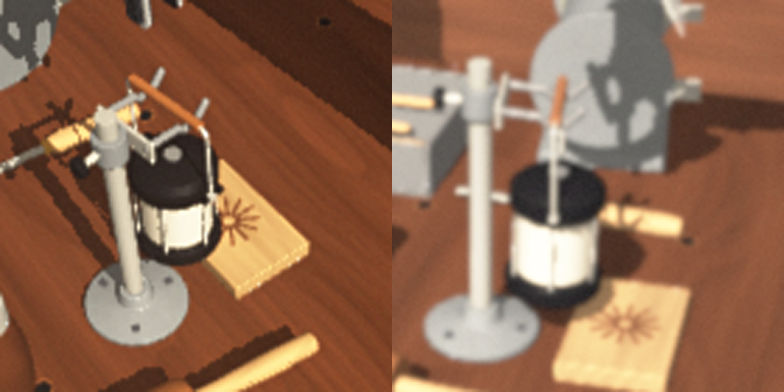

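View pics/20w.png

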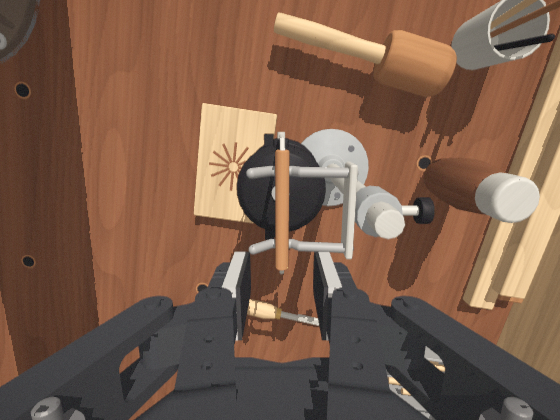

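Run:
```python
from h import *
a=optics.capture('side').astype(int);[optics.capture('scene') for _ in range(6)];b=optics.capture('side').astype(int)
print(np.abs(a-b)[120:200,290:350].mean(),np.abs(a-b)[250:400,50:200].mean())
from plant import arm
print(arm.sign_off())
```

```text
1.3922222222222222 1.5921777777777777
the job is handed in; nothing more can be done
None
```

The lantern is hanging from both prongs by its wooden grip, let go, and the job is handed in (last move ended at 28.3 s of the 72 s). No verdict is reported, so this rests on my own checks.

**What I did**
- **Choice:** I took the middle-sized of the three lanterns. It measured 131 mm to the knob with a 96 mm grip, against 85 mm and 182 mm heights for the other two.
- **Bail:** I swung it upright along its arc with the closed fingertips. It then stood about 2 degrees from upright, with the lantern within 2 mm of where it started.
- **Lift and set down:** I gripped the sleeve at 40 N, lifted (about 6 N of weight), and came in from the tips' side. I lowered in steps of about 1 mm until the wrist force turned from about -6 N to about +2 N. The hook then carried the lantern with roughly 2 N of press on it, while the fingers still held it.
- **Release:** I opened the fingers and raised the arm straight up, clear of everything.

**Last checks**
- The pictures show the grip lying square across both prongs, centred within a few millimetres and in the seats.
- The lantern hangs upright, clear of the bench and over the edge of the board.
- Two side pictures about 0.35 s apart differ only by noise, so it is still.
- The mallet, board, flask, cup and the chisel in view look unmoved; I did not measure them.

**What disagreed**
- The fingertips showed about 20 mm behind the reported TCP when shut, not 14 mm ahead as stated. All three cameras agreed on this, so I worked from the pictures. My first two pushing passes missed the bail without touching it: one for this reason, one because I had assumed too thick a finger.
- The wrist camera and the other two cameras differed by about 6 mm on the hook's sideways position. I aimed between them.

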